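Fetch the gear hubs from the drying rack and weigh the loaded tray

TASK

Gear hubs hang down in the narrow wells of the drying rack: with the hook rod lift out every one that is there (fingers never touch a hub down in its well), stand them upright in the carrying tray on the table, and put the rod back upright in its cup. Then hang the loaded tray by its crossbar on the two-pronged hook of the spring scale, easing it down slowly so that the hook never drops with a jerk, and let go, so that the scale alone carries it until the pointer has settled. After that lift the tray off again and stand it, hubs and all, back on the table, leaving the other things on the table where they are.

Things in the scene. Friction and masses are not known exactly. Their poses are not given: they have to be found in the camera images.
- hub1_mid (a point): Gear hub, about 100 g, may be absent: flat toothed disc 48 mm across, 16 thick, under a steel arch: two 6 mm uprights 36 apart and a level round bar 8 thick, 72 long. Point: on the axis, 30 mm above its underside, 30 below the bar's centre; own y along the bar, z up. Under the bar: 40 mm free height, 30 wide. Starts hung by the bar's ends in a well; stands stably on its flat underside.
- hub2_mid (a point): Gear hub, about 100 g, may be absent: flat toothed disc 48 mm across, 16 thick, under a steel arch: two 6 mm uprights 36 apart and a level round bar 8 thick, 72 long. Point: on the axis, 30 mm above its underside, 30 below the bar's centre; own y along the bar, z up. Under the bar: 40 mm free height, 30 wide. Starts hung by the bar's ends in a well; stands stably on its flat underside.
- hub3_mid (a point): Gear hub, about 100 g, may be absent: flat toothed disc 48 mm across, 16 thick, under a steel arch: two 6 mm uprights 36 apart and a level round bar 8 thick, 72 long. Point: on the axis, 30 mm above its underside, 30 below the bar's centre; own y along the bar, z up. Under the bar: 40 mm free height, 30 wide. Starts hung by the bar's ends in a well; stands stably on its flat underside.
- well1 (a point): Fixed aluminium drying rack of 3 narrow open-topped wells in a row, 146 mm high; this is the mouth centre of well 1, at the top edge. Inside: 86 mm along own x, 84 along own y (the row); walls 4 mm. From each y wall a ledge juts 12 mm; a hub's bar lies along y in notches 8 mm deep on the ledges, mid-x, bar centre 70 below the top edge, and lifts straight up. Too tight for a gripper.
- well2 (a point): Fixed aluminium drying rack of 3 narrow open-topped wells in a row, 146 mm high; this is the mouth centre of well 2, at the top edge. Inside: 86 mm along own x, 84 along own y (the row); walls 4 mm. From each y wall a ledge juts 12 mm; a hub's bar lies along y in notches 8 mm deep on the ledges, mid-x, bar centre 70 below the top edge, and lifts straight up. Too tight for a gripper.
- well3 (a point): Fixed aluminium drying rack of 3 narrow open-topped wells in a row, 146 mm high; this is the mouth centre of well 3, at the top edge. Inside: 86 mm along own x, 84 along own y (the row); walls 4 mm. From each y wall a ledge juts 12 mm; a hub's bar lies along y in notches 8 mm deep on the ledges, mid-x, bar centre 70 below the top edge, and lifts straight up. Too tight for a gripper.
- rod_grip (a point): Hook rod, 165 mm long, 150 g: steel strap with a black square handle (20 x 20 mm, 70 long) at the top and a small J hook at the foot. Point: the handle's centre, 130 mm above the underside; own z up along the rod, own x to the side to which the hook projects.
- rod_seat (a point): Same rod: middle of the hook's seat, 126 mm below rod_grip and 5 to +x; a lifted bar's centre lies 4 above it, the rod's underside 4 below. Hook 16 mm wide (own y). Bar channel: 7 mm either side along own x, between the 8 mm thick strap (-x) and an upturned lip (+x) 4 thick, 10 high above the seat. Foot reaches 15 to -x, 11 to +x of this point.
- cup: Fixed grey rectangular cup in which the rod stands upright, loosely: inside 38 mm along own x, 28 along own y, walls 4, height 60, inner floor 4 mm up. Origin: centre of the underside. The middle of the rod's foot (2 mm to the rod's -x of rod_seat) stands at its centre, rod x along cup x, either way round.
- tray: Loose aluminium carrying tray, about 350 g: 180 mm (own x) by 170 (own y), walls 28 high, 4 thick, inner floor 4 mm above the underside; a post 12 mm thick in its middle carries a crossbar and a grip. Origin: centre of the underside, z up. Room for four hubs, one in each quarter (about 44 mm along x, 40 along y from the centre).
- tray_bar (a point): Same tray: centre of its level steel crossbar, 130 mm above the underside; 10 mm thick, 100 long, along the tray's own y. The scale's hook takes it.
- tray_grip (a point): Same tray: centre of the black square grip (20 x 20 mm, 54 tall) on top of the post, 163 mm above the underside, 33 above the crossbar.
- hook_seat (a point): Scale's hook: where the hung crossbar's centre lies, 220 mm up unloaded; bar along own y. Two prongs (6 wide, 8 high, undersides 13 below this point) at 30 mm either side along own y run along own x, open ends 18 mm to -x, column face 130 to +x. Stops 10 mm before and behind, rising 5 mm above this point. Tray post goes between the prongs, from own -x, tray below them.
- scale_hook (a joint): How far the scale's hook and pointer are pulled down, in m: 0 unloaded, at most 0.07. Spring about 180 N/m, lightly damped, so the loaded tray pulls it down some 20 to 45 mm.
- tape_roll: Bystander: roll of black tape lying flat, 90 mm across, 24 mm high. Origin: underside centre.
- screwdriver: Bystander: screwdriver lying on the table.
- jar: Bystander: clear jar 52 mm across, 75 mm high. Origin: underside centre.
- canister: Bystander: white can 84 mm across, 170 mm high. Origin: underside centre.
- square_block: Bystander: steel block 70 x 40 x 30 mm. Origin: underside centre.

How it is judged (in metres and radians):
On the way, in this order (a step that is already met when the one before it is completed fails the run):
1. every hub stands in the tray, the tray on the table, and the rod is back in its cup (x of hub1_mid in the frame of tray between -0.084 and 0.084 m and y of hub1_mid in the frame of tray between -0.079 and 0.079 m and z of hub1_mid in the frame of tray between 0.02 and 0.05 m and angle between the z axis of each of hub1_mid, hub2_mid, hub3_mid and the z axis of tray, either way round below 0.3 rad and x of hub2_mid in the frame of tray between -0.084 and 0.084 m and y of hub2_mid in the frame of tray between -0.079 and 0.079 m and z of hub2_mid in the frame of tray between 0.02 and 0.05 m and x of hub3_mid in the frame of tray between -0.084 and 0.084 m and y of hub3_mid in the frame of tray between -0.079 and 0.079 m and z of hub3_mid in the frame of tray between 0.02 and 0.05 m and horizontal distance between rod_seat and cup below 0.02 m and height (world z) of rod_seat below 0.02 m and angle between rod_grip's own z axis and vertical below 0.25 rad and height (world z) of tray below 0.01 m), for 0.2 s.
2. the loaded tray hangs by its crossbar on the scale's hook, let go, the pointer at rest (x of hub1_mid in the frame of tray between -0.084 and 0.084 m and y of hub1_mid in the frame of tray between -0.079 and 0.079 m and z of hub1_mid in the frame of tray between 0.02 and 0.05 m and angle between the z axis of each of hub1_mid, hub2_mid, hub3_mid and the z axis of tray, either way round below 0.3 rad and x of hub2_mid in the frame of tray between -0.084 and 0.084 m and y of hub2_mid in the frame of tray between -0.079 and 0.079 m and z of hub2_mid in the frame of tray between 0.02 and 0.05 m and x of hub3_mid in the frame of tray between -0.084 and 0.084 m and y of hub3_mid in the frame of tray between -0.079 and 0.079 m and z of hub3_mid in the frame of tray between 0.02 and 0.05 m and distance between tray_bar and hook_seat below 0.012 m and angle between the y axis of tray_bar and the y axis of hook_seat, either way round below 0.2 rad and value of joint scale_hook above 0.012 m and angle between tray's own z axis and vertical below 0.35 rad and velocity of joint scale_hook between -0.02 and 0.02 m/s and contact force between the fingers and tray below 0.1 N), for 1 s.
At the end, for the whole second after the job is handed in: Every hub stands upright (0.3 rad) in the tray; the tray stands level (0.1 rad) and at rest on the table, off the hook (pointer back within 6 mm of zero); the rod stands in its cup (within 20 mm, tilt under 0.25 rad) (all of step 1 and angle between tray's own z axis and vertical below 0.1 rad and linear speed of tray below 0.02 m/s and value of joint scale_hook below 0.006 m); the robot touches nothing.
It fails at once if the gripper's fingers touch a hub while it is still down in a well of the rack ((contact force between the fingers and hub1 above 0.3 N and ((x of hub1_mid in the frame of well1 between -0.045 and 0.045 m and y of hub1_mid in the frame of well1 between -0.044 and 0.044 m and z of hub1_mid in the frame of well1 below -0.03 m) or (x of hub1_mid in the frame of well2 between -0.045 and 0.045 m and y of hub1_mid in the frame of well2 between -0.044 and 0.044 m and z of hub1_mid in the frame of well2 below -0.03 m) or (x of hub1_mid in the frame of well3 between -0.045 and 0.045 m and y of hub1_mid in the frame of well3 between -0.044 and 0.044 m and z of hub1_mid in the frame of well3 below -0.03 m))) or (contact force between the fingers and hub2 above 0.3 N and ((x of hub2_mid in the frame of well1 between -0.045 and 0.045 m and y of hub2_mid in the frame of well1 between -0.044 and 0.044 m and z of hub2_mid in the frame of well1 below -0.03 m) or (x of hub2_mid in the frame of well2 between -0.045 and 0.045 m and y of hub2_mid in the frame of well2 between -0.044 and 0.044 m and z of hub2_mid in the frame of well2 below -0.03 m) or (x of hub2_mid in the frame of well3 between -0.045 and 0.045 m and y of hub2_mid in the frame of well3 between -0.044 and 0.044 m and z of hub2_mid in the frame of well3 below -0.03 m))) or (contact force between the fingers and hub3 above 0.3 N and ((x of hub3_mid in the frame of well1 between -0.045 and 0.045 m and y of hub3_mid in the frame of well1 between -0.044 and 0.044 m and z of hub3_mid in the frame of well1 below -0.03 m) or (x of hub3_mid in the frame of well2 between -0.045 and 0.045 m and y of hub3_mid in the frame of well2 between -0.044 and 0.044 m and z of hub3_mid in the frame of well2 below -0.03 m) or (x of hub3_mid in the frame of well3 between -0.045 and 0.045 m and y of hub3_mid in the frame of well3 between -0.044 and 0.044 m and z of hub3_mid in the frame of well3 below -0.03 m)))).
It fails at once if the scale's hook drops with a jerk (faster than 0.2 m/s) (velocity of joint scale_hook above 0.2 m/s).
It fails at once if one of the other things on the table is pushed more than 5 cm away (distance of any of tape_roll, screwdriver, jar, canister, square_block from where it was at the start of the episode above 0.05 m).
Of hub1, hub2, hub3 only 2 to 3 are there at a start; the rules pass over those that are not, and their reading is None.
At some moment in a run one of tray may be knocked a few centimetres aside while the robot is not near it.
It also fails if it takes over 210 s, if anything falls off the work surface, if the arm or the gripper's body presses on something with over 40 N, if the wrist force passes 120 N, or if a joint passes its speed limit or range.

ROBOT

A 6-joint arm with a two-finger parallel gripper is mounted at the origin on the work surface. World frame = base frame: x ahead of the robot, y to its left, z up, the work surface at z = 0. Lengths are in mm, angles in rad, forces in N, time in s.
With the tool pointing down it reaches from about 350 to 875 mm from the base axis. Payload 4.2 kg.
Tool frame: the origin (TCP) lies on the centre line of the jaws, within the pads' length; the fingertips stand 25 mm ahead of it and the grasp point (between the pads) lies 6 mm ahead of it; z points along the fingers, y is the direction in which the jaws open and shut (so a half turn about z gives the same grasp; the last joint's range is limited). The gripper opens to 85 mm and grips with 20 to 120 N. Pads are 22 mm wide; open, the fingers measure 114 mm over their backs; the gripper's body (76 mm by 85 mm) begins 54 mm behind the grasp point. The pads swing forward as they close: fully open they stand 13 mm farther back than shut.
Start: joints at [-0.939, 0.385, 0.008, 0, -1.194, -0.259], TCP at [227.654, -582.042, 256.312] pointing down, gripper open.
Joint ranges: [-3.14, 3.14], [-1.21, 2.06], [-1.07, 1.41], [-3.16, 2.05], [-2.99, -0.16], [-3.1, 3.1]. Speed limits (rad/s): [2.79, 2.79, 3.14, 3.14, 3.14, 3.14].

INTERFACE

Orientations are given as a unit quaternion [x, y, z, w].
In Python, from bench import arm gives the robot as it stands.
- The arm moves only by the tool drive_tool, never from a script. Its argument "plan" is a list of rows, each a list of 2 entries, a list of its own where there are three numbers: the shift along the tool's x, y, z in m, then the turn about the tool's z in degrees. A call has 1 to 12 rows; each row shifts and turns the commanded pose from where the row before left it, along the tool's axes as they then stand; what a row does not reach is not made up. A row lasts 1/8 s, in which the tool goes at most 62.5 mm and 10.7 degrees, less where a joint would pass 70% of its speed; a pose out of reach is approached as far as the arm can. A call with a gripper value outside its range is refused whole. "fingers" is the closure, from -1 (fully open) to 1 (shut), so that 0 is half open, set as the call begins (left out, the last holds). The fingers move at their own pace and stop on an object; the grip force is fixed at half the most. Time passes only in rows, so rows that do not move let the fingers close. It gives the time, the measured TCP pose, the force and the opening at its end, in the units of the state.
- arm.read_state(): the state, without advancing time (a new reading comes with each control period).
- arm.get_image(name): name is "scene" or "top" or "wrist"; returns a dict with "image" (480x640x3 uint8, red, green, blue), "K" (3x3 intrinsics, pixels), "dist" ([k1, k2, p1, p2, k3] as OpenCV has them; the pictures are not rectified), "R" (3x3) and "t" (3): a world point X has camera coordinates R X + t. Camera axes: x right, y down, z forward; pixel columns grow to the right and rows downward; lengths in mm; the calibration is good to about 2 mm. A picture is of the moment at which its call begins. There is no depth.
- arm.job_done(): hands the job in, once; it reports no verdict.
The state is a dict: "clock": time; "joints": joint angles; "joint_vel": joint speeds; "joint_efforts": joint torques, N m; "position": TCP position; "ee_rot": TCP orientation; "contact_force": force on the tool from outside, world axes, zero at the start; "wrist_torque": the same for the moment, N m; "gripper_width": finger opening in mm.
Only numpy, scipy, OpenCV 4.12 (cv2) and the standard library are available. Lean on these libraries where they do the work, as an engineer would, in place of code of your own. Each camera call takes 0.05 s, during which the arm holds its last target.

## Working session

There is one attempt and no reset: what is moved stays moved. The work goes in short steps, Python scripts to look and compute and a tool call to move; the robot and the scene stay as the last step left them, time stands still between calls to the robot, and variables do not carry over. Pictures are saved under pics/ and viewed, and the job is handed in when it is done.

Besides the shell and the picture viewer there is one more tool, called after ">>>" as name([rows], argument=value, ...), one row to a line, values as JSON. drive_tool: Moves the arm, as the interface text tells. Its arguments: {"type":"object","properties":{"plan":{"type":"array"},"fingers":{"type":"number"}},"required":["plan"]}

```bash
ls; mkdir -p pics; python3 - <<'E'
from bench import arm
import cv2
print(arm.read_state())
for n in ["scene","top","wrist"]:
    d=arm.get_image(n); cv2.imwrite(f"pics/{n}0.png",d["image"][:,:,::-1])
    print(n,d["K"],d["dist"],d["R"],d["t"])
E
```

```text
pics
{'clock': 0.0, 'joints': array([-9.39401893e-01,  3.85564548e-01,  6.61690455e-03, -5.35866549e-04,
       -1.19399614e+00, -2.58623878e-01]), 'joint_vel': array([-0.00133164, -0.00075003,  0.00098108,  0.00075538, -0.00037687,
        0.00080857]), 'joint_efforts': array([-4.13047173e-04, -3.92290270e+01,  1.88400489e+01,  4.18612987e+00,
       -4.60226816e-03,  9.41533443e-06]), 'position': array([ 227.46887377, -581.56033244,  255.20773879]), 'ee_rot': array([-1.85210742e-01,  9.82698207e-01,  1.07635258e-03, -2.37426172e-04]), 'contact_force': array([-0.28952905,  0.55077435, -0.24149193]), 'wrist_torque': array([-0.02283258, -0.04729346, -0.00602723]), 'gripper_width': 85.69898317024088}
scene [[495.68082172   0.         326.53596462]
 [  0.         495.68082172 229.73597762]
 [  0.           0.           1.        ]] [-0.01056131  0.          0.          0.          0.        ] [[-0.35333779  0.93549257  0.00246146]
 [ 0.76423852  0.2901702  -0.57596939]
 [-0.53952933 -0.20163061 -0.81746755]] [ 185.0954844  -325.33013505 1623.85994316]
top [[512.15617776   0.         315.54691731]
 [  0.         512.15617776 235.654413  ]
 [  0.           0.           1.        ]] [-0.12127902  0.          0.          0.          0.        ] [[-0.01006791 -0.9999309  -0.00606881]
 [-0.99783741  0.0104407  -0.064896  ]
 [ 0.06495488  0.00540232 -0.99787358]] [ -12.47421906  569.37006071 1484.63112573]
wrist [[418.75911677   0.         320.20065052]
 [  0.         418.75911677 238.34766577]
 [  0.           0.           1.        ]] [-0.01008407  0.          0.          0.          0.        ] [[-0.36340053  0.9316291   0.00269674]
 [ 0.89803262  0.34952223  0.26715467]
 [ 0.24794649  0.09950591 -0.96364989]] [623.46526228 -34.81425143 379.90558145]
```

View pics/scene0.png

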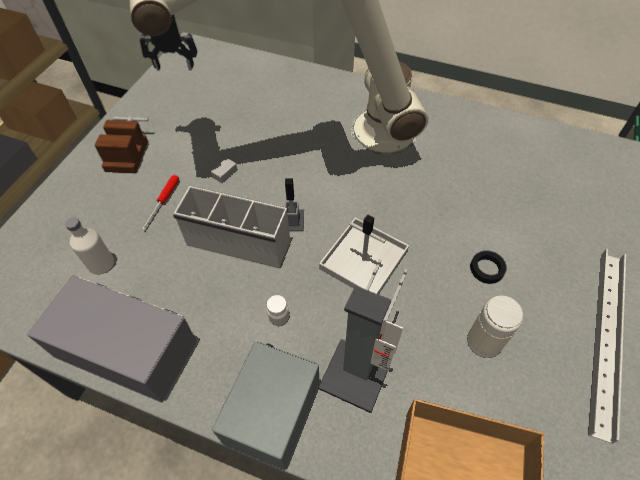

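View pics/top0.png

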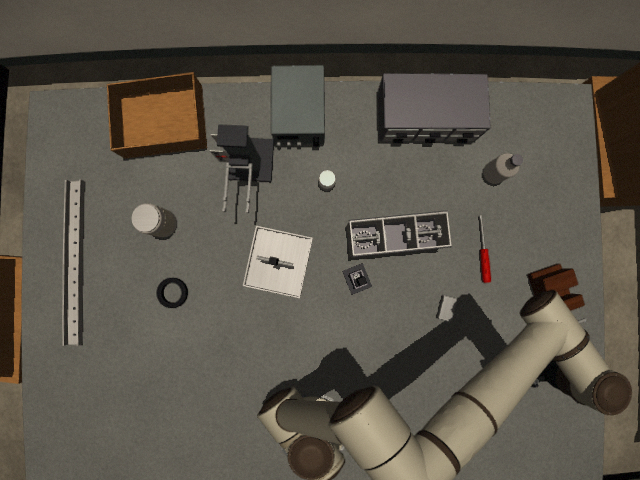

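View pics/wrist0.png

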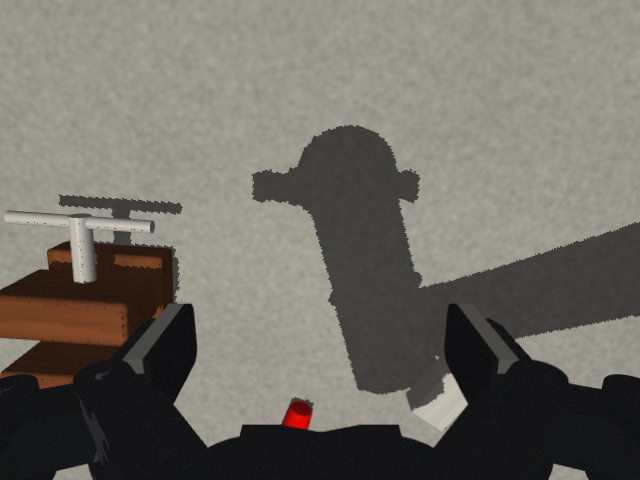

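```bash
python3 - <<'E'
import cv2
t=cv2.imread("pics/top0.png"); 
cv2.imwrite("pics/t_rack.png",cv2.resize(t[200:300,340:460],None,fx=6,fy=6,interpolation=cv2.INTER_CUBIC))
cv2.imwrite("pics/t_scale.png",cv2.resize(t[115:305,200:320],None,fx=3.1,fy=3.1,interpolation=cv2.INTER_CUBIC))
s=cv2.imread("pics/scene0.png")
cv2.imwrite("pics/s_rack.png",cv2.resize(s[165:275,165:315],None,fx=5,fy=5,interpolation=cv2.INTER_CUBIC))
cv2.imwrite("pics/s_scale.png",cv2.resize(s[205:410,310:420],None,fx=2.9,fy=2.9,interpolation=cv2.INTER_CUBIC))
E
```

```text
(no output)
```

View pics/t_rack.png

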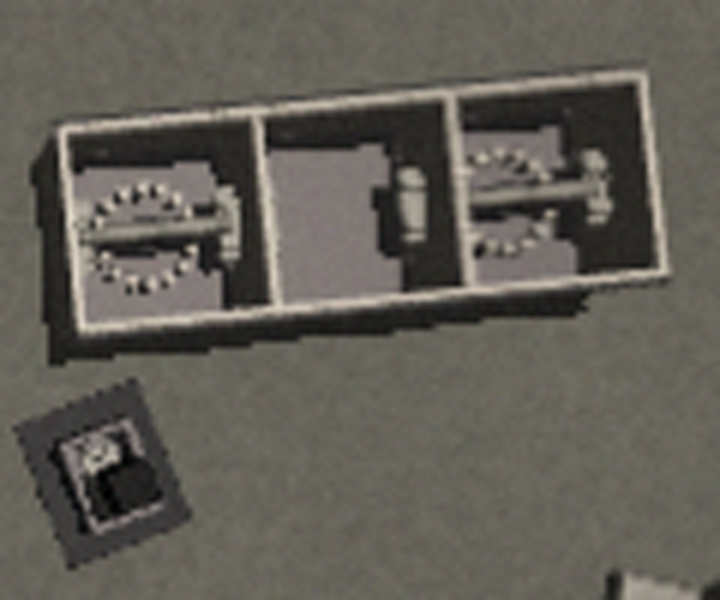

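View pics/t_scale.png

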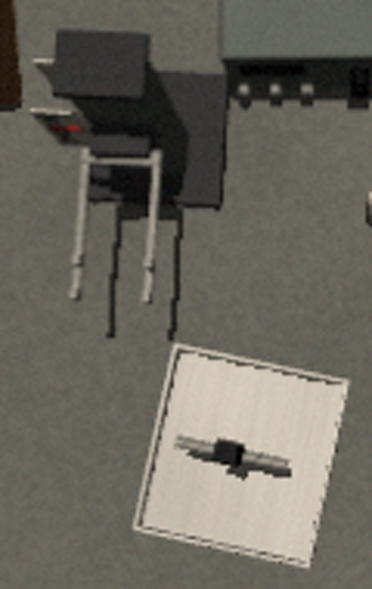

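View pics/s_rack.png

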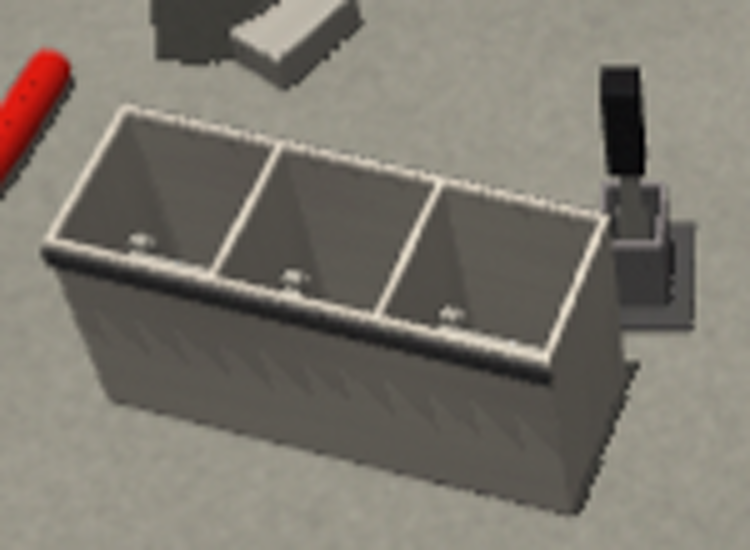

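View pics/s_scale.png

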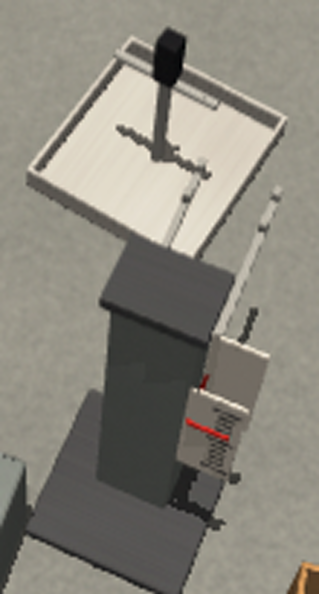

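```bash
cat > h.py <<'E'
import numpy as np, cv2
from scipy.spatial.transform import Rotation as Ro
from bench import arm
np.set_printoptions(precision=2,suppress=True)
def snap(n,name=None):
    d=arm.get_image(n)
    d["bgr"]=d["image"][:,:,::-1].copy()
    if name: cv2.imwrite(f"pics/{name}.png",d["bgr"])
    return d
def ray(d,px,z):
    """pixels -> world points at height z"""
    px=np.asarray(px,float).reshape(-1,1,2)
    u=cv2.undistortPoints(px,np.array(d["K"]),np.array(d["dist"])).reshape(-1,2)
    R=np.array(d["R"]);t=np.array(d["t"])
    dirs=np.c_[u,np.ones(len(u))]@R
    C=-R.T@t
    s=(z-C[2])/dirs[:,2]
    return C+s[:,None]*dirs
def proj(d,X):
    X=np.asarray(X,float).reshape(-1,3)
    return cv2.projectPoints(X,cv2.Rodrigues(np.array(d["R"]))[0],np.array(d["t"],float),np.array(d["K"]),np.array(d["dist"]))[0].reshape(-1,2)
def tri(ds,pxs):
    A=[];b=[]
    for d,p in zip(ds,pxs):
        u=cv2.undistortPoints(np.array(p,float).reshape(1,1,2),np.array(d["K"]),np.array(d["dist"])).ravel()
        R=np.array(d["R"]);t=np.array(d["t"])
        v=R.T@np.array([u[0],u[1],1]);v/=np.linalg.norm(v);C=-R.T@t
        P=np.eye(3)-np.outer(v,v);A.append(P);b.append(P@C)
    return np.linalg.lstsq(np.vstack(A),np.hstack(b),rcond=None)[0]
def yaw():  # world heading of tool x axis, deg
    R=Ro.from_quat(arm.read_state()["ee_rot"]).as_matrix(); return np.degrees(np.arctan2(R[1,0],R[0,0]))
def goto(x,y,z,th=None):
    """shift in tool axes mm and turn deg to bring TCP to x,y,z with tool x heading th"""
    s=arm.read_state();R=Ro.from_quat(s["ee_rot"]).as_matrix()
    dl=R.T@(np.array([x,y,z])-s["position"])
    turn=None
    if th is not None:
        turn=-((th-yaw()+180)%360-180)   # tool z down
    print("at",s["position"],"yaw",round(yaw(),2),"j6",s["joints"][5].round(2),"-> shift",dl,"turn",turn,"t",round(s["clock"],2),"F",s["contact_force"],"w",round(s["gripper_width"],1))
def crop(d,x0,y0,x1,y1,f,name):
    cv2.imwrite(f"pics/{name}.png",cv2.resize(d["bgr"][y0:y1,x0:x1],None,fx=f,fy=f,interpolation=cv2.INTER_CUBIC))
E
python3 - <<'E'
from h import *
d=snap("top")
# zoomed crop coordinates -> px (center aligned)
z=lambda p,o,f:[(p[0]+.5)/f-.5+o[0],(p[1]+.5)/f-.5+o[1]]
rk=[z(p,(340,200),6) for p in [(62,130),(645,75),(663,272),(84,328)]]
print("rack",ray(d,rk,146))
R=ray(d,rk,146);print(np.linalg.norm(np.diff(np.r_[R,R[:1]],axis=0),axis=1), R.mean(0))
tr=[z(p,(200,115),3.1) for p in [(176,345),(348,381),(309,566),(134,529)]]
R=ray(d,tr,28);print("tray",R,R.mean(0),np.linalg.norm(np.diff(np.r_[R,R[:1]],axis=0),axis=1))
print("bar", ray(d,[z(p,(200,115),3.1) for p in [(180,440),(291,467)]],130))
print("grip",ray(d,z((229,452),(200,115),3.1),190))
print("prongs",ray(d,[z(p,(200,115),3.1) for p in [(75,297),(148,300),(86,157),(157,160)]],215))
cu=[z(p,(340,200),6) for p in [(62,440),(130,420),(160,513),(95,532)]]
R=ray(d,cu,60);print("cup",R,R.mean(0),np.linalg.norm(np.diff(np.r_[R,R[:1]],axis=0),axis=1))
print("handle",ray(d,z((132,483),(340,200),6),169))
E
```

```text
rack [[ 598.78 -111.88  146.  ]
 [ 621.23 -376.36  146.  ]
 [ 532.04 -382.11  146.  ]
 [ 509.91 -120.44  146.  ]]
[265.43  89.38 262.61  89.29] [ 565.49 -247.7   146.  ]
tray [[598.86 154.34  28.  ]
 [563.12  -7.74  28.  ]
 [390.14  30.43  28.  ]
 [425.98 194.58  28.  ]] [494.52  92.9   28.  ] [165.97 177.14 168.02 177.5 ]
bar [[506.6  138.69 130.  ]
 [482.09  41.52 130.  ]]
grip [[494.66  90.43 190.  ]]
prongs [[623.8  215.8  215.  ]
 [620.53 154.87 215.  ]
 [741.49 207.2  215.  ]
 [737.97 147.51 215.  ]]
cup [[ 459.36 -115.16   60.  ]
 [ 468.45 -147.55   60.  ]
 [ 424.3  -161.15   60.  ]
 [ 415.7  -130.22   60.  ]] [ 441.95 -138.52   60.  ] [33.64 46.2  32.1  46.18]
handle [[ 441.1  -138.98  169.  ]]
```

```bash
python3 - <<'E'
from h import *
d=snap("wrist");s=arm.read_state()
Rt=Ro.from_quat(s["ee_rot"]).as_matrix()
R=np.array(d["R"]);C=-R.T@np.array(d["t"])
print("cam in tool",Rt.T@(C-s["position"]));print("cam axes in tool (cols)",Rt.T@R.T)
goto(441,-139,300,18)
goto(441,-139,300,-162)
goto(441,-139,300,108)
goto(441,-139,300,-72)
E
```

```text
cam in tool [  68.51    0.38 -118.24]
cam axes in tool (cols) [[-0.   -0.96 -0.27]
 [ 1.   -0.    0.  ]
 [-0.   -0.27  0.96]]
at [ 227.56 -581.86  255.78] yaw -158.64 j6 -0.26 -> shift [-360.05  334.76  -43.91] turn -176.6438647424526 t 0.25 F [-0.97 -0.02  0.23] w 85.3
at [ 227.56 -581.86  255.78] yaw -158.64 j6 -0.26 -> shift [-360.05  334.76  -43.91] turn 3.3561352575474075 t 0.25 F [-0.97 -0.02  0.23] w 85.3
at [ 227.56 -581.86  255.78] yaw -158.64 j6 -0.26 -> shift [-360.05  334.76  -43.91] turn 93.35613525754741 t 0.25 F [-0.97 -0.02  0.23] w 85.3
at [ 227.56 -581.86  255.78] yaw -158.64 j6 -0.26 -> shift [-360.05  334.76  -43.91] turn -86.64386474245259 t 0.25 F [-0.97 -0.02  0.23] w 85.3
```

>>> drive_tool([
  [[-0.0381,0.0282,-0.0084],0],
  [[-0.0381,0.0282,-0.0084],0],
  [[-0.0381,0.0282,-0.0084],0],
  [[-0.0381,0.0282,-0.0084],0],
  [[-0.0381,0.0282,-0.0084],0],
  [[-0.0381,0.0282,-0.0084],0],
  [[-0.0381,0.0282,-0.0084],0],
  [[-0.0381,0.0282,-0.0084],0],
  [[-0.0381,0.0282,-0.0084],0],
  [[-0.0381,0.0282,-0.0084],3.4],
  [[0,0,0],0],
])

```text
clock: 1.62
position: [481.3, -178.5, 340.8]
ee_rot: [-0.158, 0.987, -0.0, 0.001]
contact_force: [0.1, -0.6, -0.2]
gripper_width: 84.9
```

```bash
python3 - <<'E'
from h import *
d=snap("wrist","w1");goto(441,-139,300,-162)
print(arm.read_state()["joints"])
E
```

```text
at [ 480.28 -179.5   340.31] yaw -161.88 j6 -1.21 -> shift [24.74 50.71 40.31] turn 0.12100659042891948 t 1.68 F [-0.21 -0.46 -0.92] w 85.2
[-0.04  0.14 -0.12 -0.   -1.31 -1.21]
```

View pics/w1.png

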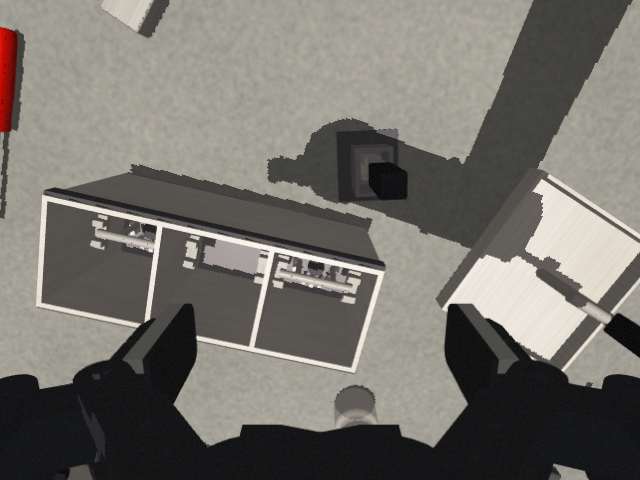

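```bash
python3 - <<'E'
from h import *
import cv2
b=cv2.imread("pics/w1.png")
c=cv2.resize(b[115:225,320:430],None,fx=5.4,fy=5.4,interpolation=cv2.INTER_CUBIC)
cv2.imwrite("pics/w1c.png",np.clip(c.astype(float)*3,0,255).astype(np.uint8))
c=cv2.resize(b[180:380,30:400],None,fx=2.1,fy=2.1,interpolation=cv2.INTER_CUBIC)
cv2.imwrite("pics/w1r.png",np.clip(c.astype(float)*1.4,0,255).astype(np.uint8))
E
```

```text
(no output)
```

View pics/w1c.png

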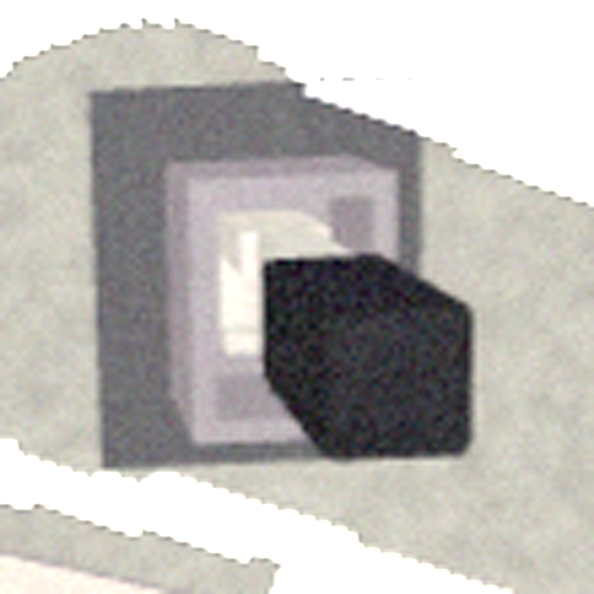

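View pics/w1r.png

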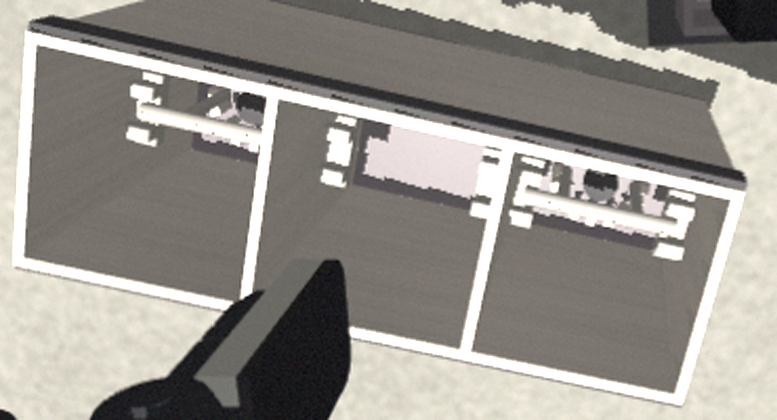

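```bash
python3 - <<'E'
from h import *
d=snap("wrist")
z=lambda p,o,f:[(p[0]+.5)/f-.5+o[0],(p[1]+.5)/f-.5+o[1]]
R=ray(d,[z(p,(30,180),2.1) for p in [(26,30),(745,188),(685,406),(14,268)]],146)
print("rack",R,R.mean(0),np.linalg.norm(np.diff(np.r_[R,R[:1]],axis=0),axis=1))
for a,b in [(0,1),(3,2),(0,3),(1,2)]:
    v=R[b]-R[a];print(np.degrees(np.arctan2(v[1],v[0])))
print("bars",ray(d,[z(p,(30,180),2.1) for p in [(140,112),(525,195),(682,222)]],76))
print("handle top",ray(d,[z(p,(320,115),5.4) for p in [(400,388),(470,310),(465,455),(335,458)]],169))
R=ray(d,[z(p,(320,115),5.4) for p in [(190,175),(398,168),(193,442)]],60)
print("cup",R,(R[1]+R[2])/2)
R=ray(d,[z(p,(320,115),5.4) for p in [(92,92),(422,130),(102,467)]],0)
print("cupbase",R)
goto(438,-140,220,-162)
E
```

```text
rack [[ 529.53 -383.98  146.  ]
 [ 505.76 -117.15  146.  ]
 [ 601.19 -107.51  146.  ]
 [ 624.72 -375.36  146.  ]] [ 565.3 -246.   146. ] [267.89  95.92 268.88  95.58]
95.08991738386464
95.02052318103625
5.177847390222473
5.768233432739537
bars [[ 576.65 -370.49   76.  ]
 [ 560.81 -193.95   76.  ]
 [ 550.93 -120.54   76.  ]]
handle top [[ 439.97 -138.51  169.  ]
 [ 427.85 -133.56  169.  ]
 [ 445.51 -127.4   169.  ]
 [ 451.12 -143.3   169.  ]]
cup [[ 426.06 -162.71   60.  ]
 [ 413.78 -128.98   60.  ]
 [ 469.83 -146.79   60.  ]] [ 441.81 -137.89   60.  ]
cupbase [[ 418.6  -180.64    0.  ]
 [ 405.23 -116.3     0.  ]
 [ 488.77 -154.75    0.  ]]
at [ 479.69 -180.28  340.09] yaw -161.97 j6 -1.21 -> shift [ 27.12  51.16 120.12] turn 0.032474298451774075 t 1.73 F [-0.48 -0.94 -0.65] w 85.4
```

>>> drive_tool([
  [[0.0125,0.026,0.02],-0.8],
  [[0.0123,0.026,0.04],0],
  [[0,0,0.04],0],
  [[0,0,0.0],0],
  [[0,0,0.03],0],
  [[0,0,0.03],0],
  [[0,0,0.02],0],
  [[0,0,0.012],0],
  [[0,0,0],0],
  [[0,0,0],0],
])

```text
clock: 2.98
position: [440.8, -139.3, 149.4]
ee_rot: [-0.163, 0.987, -0.0, 0.001]
contact_force: [-0.1, 0.5, -0.1]
gripper_width: 85.4
```

```bash
python3 - <<'E'
from h import *
d=snap("wrist","w2");goto(440,-138.5,148,-161.2)
snap("scene","s2")
E
```

```text
at [ 440.69 -139.25  149.42] yaw -161.23 j6 -1.29 -> shift [0.41 0.93 1.42] turn -0.034336131241445855 t 3.02 F [ 0.87  0.37 -0.09] w 85.3
```

View pics/w2.png

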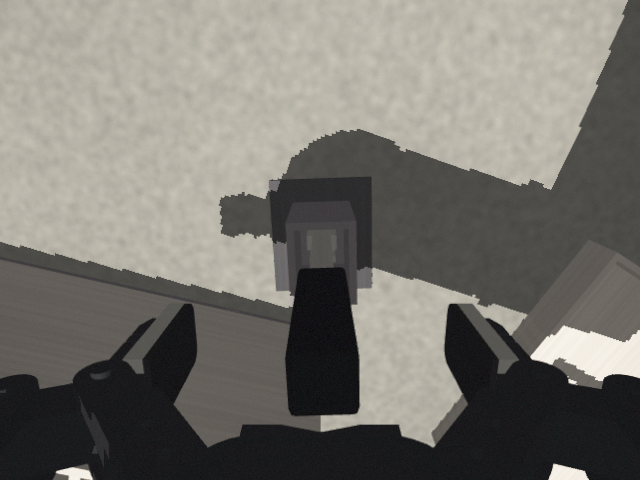

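```bash
python3 - <<'E'
from h import *
d=snap("wrist");s=arm.read_state()
# handle top corners as seen: (293,358)?,(288,413),(357,413),(357,358)
print(ray(d,[(289,411),(358,411),(288,358),(358,357)],169), ray(d,[(289,411),(358,411),(288,358),(358,357)],169).mean(0))
print(proj(d,[[440,-138.5,169],[440,-138.5,134]]))
E
```

```text
[[ 451.14 -144.37  169.  ]
 [ 445.01 -126.29  169.  ]
 [ 435.41 -149.62  169.  ]
 [ 429.16 -132.1   169.  ]] [ 440.18 -138.1   169.  ]
[[322.06 383.84]
 [321.64 323.77]]
```

>>> drive_tool([
  [[0.0,0.001,0.001],0],
  [[0,0,0],0],
  [[0,0,0],0],
  [[0,0,0],0],
  [[0,0,0],0],
  [[0,0,0],0],
  [[0,0,0],0],
  [[0,0,0],0],
], fingers=1)

```text
clock: 4.12
position: [439.7, -138.2, 147.4]
ee_rot: [-0.163, 0.987, -0.0, 0.0]
contact_force: [-0.4, 0.0, 1.0]
gripper_width: 19.6
```

>>> drive_tool([
  [[0,0,-0.01],0],
  [[0,0,-0.03],0],
  [[0,0,-0.045],0],
  [[0,0,-0.045],0],
  [[0,0,-0.045],0],
  [[0,0,-0.01],0],
  [[0,0,0],0],
  [[0,0,0],0],
])

```text
clock: 5.12
position: [438.6, -138.0, 330.5]
ee_rot: [-0.163, 0.987, 0.001, -0.002]
contact_force: [-0.6, -0.2, -1.5]
gripper_width: 19.7
```

```bash
python3 - <<'E'
from h import *
d=snap("wrist","w3");snap("scene","s3")
th=5.2; ux=np.array([np.cos(np.radians(th)),np.sin(np.radians(th))])
c=np.array([557,-158.2])
tcp=c-5*ux-21*ux
print(tcp);goto(*tcp,330,-174.8)
print(proj(d,[[*(arm.read_state()["position"][:2]+5*np.array([np.cos(.328),np.sin(.328)])),arm.read_state()["position"][2]-140]]))
E
```

```text
[ 531.11 -160.56]
at [ 438.91 -138.08  330.73] yaw -161.25 j6 -1.29 -> shift [-80.08 -50.92   0.4 ] turn 13.552959953442041 t 5.22 F [-0.14  0.55 -1.65] w 19.1
[[318.83 242.37]]
```

View pics/w3.png

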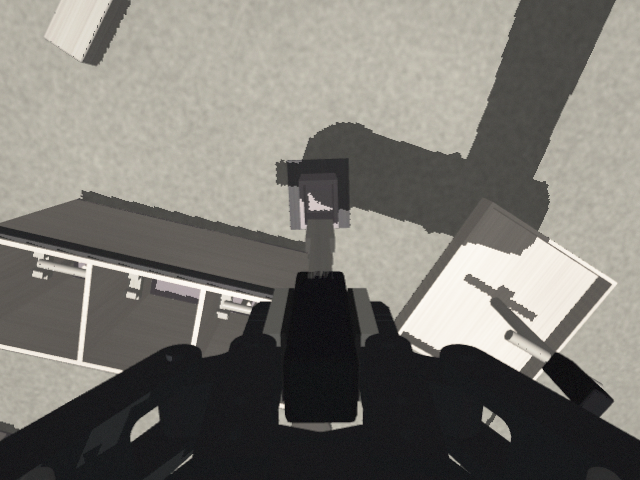

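>>> drive_tool([
  [[-0.02,-0.013,0],0],
  [[-0.02,-0.013,0],0],
  [[-0.02,-0.013,0],0],
  [[-0.02,-0.012,0],6.8],
  [[0,0,0],6.8],
  [[0,0,0],0],
  [[0,0,0],0],
  [[0,0,0],0],
])

```text
clock: 6.22
position: [531.4, -160.7, 332.3]
ee_rot: [-0.046, 0.999, 0.0, -0.0]
contact_force: [-0.3, -1.1, -1.1]
gripper_width: 19.6
```

```bash
python3 - <<'E'
from h import *
d=snap("wrist","w4");snap("top","t4");snap("scene","s4")
goto(531.1,-160.6,197,-174.8)
s=arm.read_state();R=Ro.from_quat(s["ee_rot"]).as_matrix();p=s["position"]
f=lambda x,y,z:proj(d,[p+R@np.array([x,y,z])])[0]
print("foot -x underside corners",f(10,8,144),f(10,-8,144),"handle bottom",f(10,8,48))
E
```

```text
at [ 531.56 -160.68  332.51] yaw -174.81 j6 -1.48 -> shift [  0.5    0.13 135.51] turn -0.011213638655561908 t 6.38 F [ 0.1  -0.34 -1.  ] w 19.4
foot -x underside corners [332.3  217.44] [307.33 217.45] handle bottom [338.85 267.39]
```

View pics/w4.png

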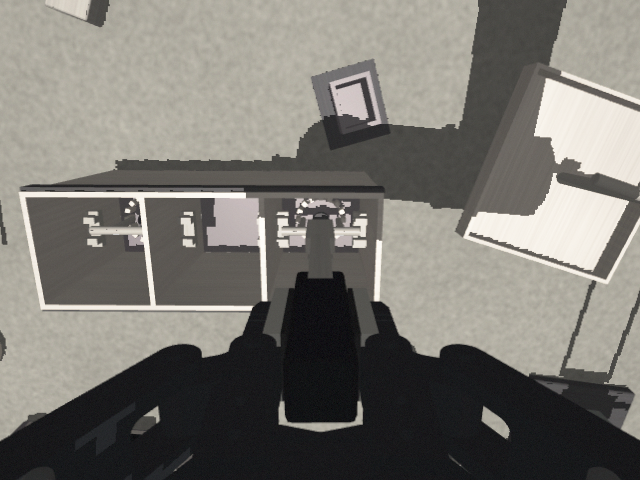

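View pics/s4.png

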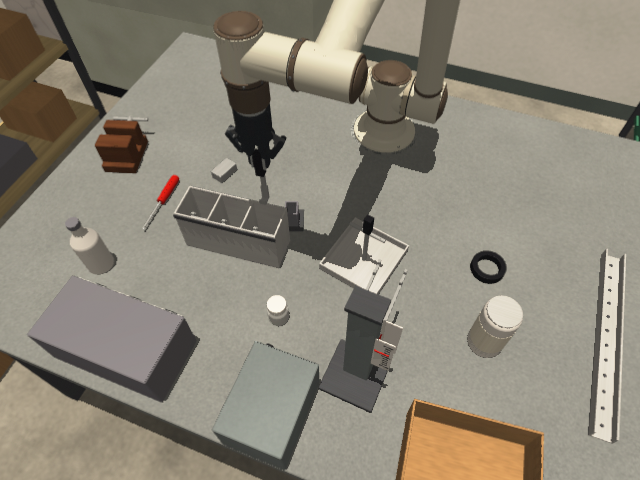

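```bash
python3 - <<'E'
from h import *
d=snap("wrist")
crop(d,255,180,395,310,5,"w4c")
E
```

```text
(no output)
```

View pics/w4c.png

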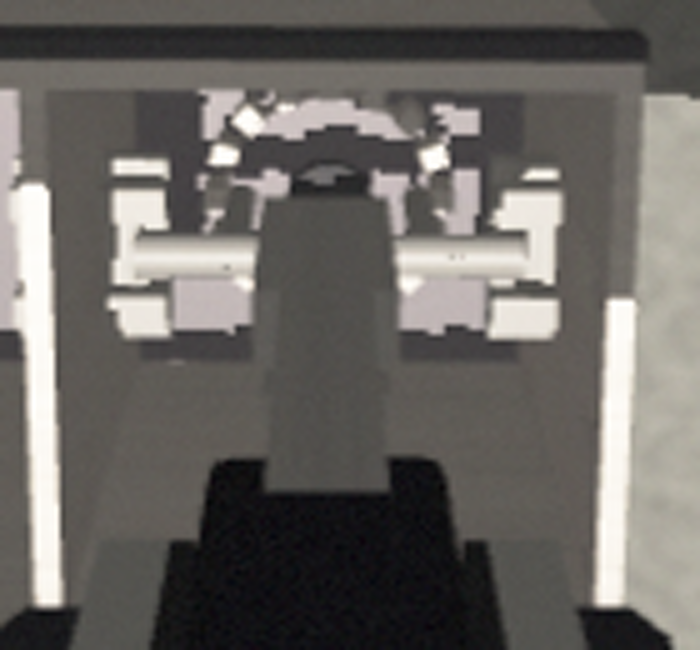

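```bash
python3 - <<'E'
from h import *
d=snap("wrist");s=arm.read_state();R=Ro.from_quat(s["ee_rot"]).as_matrix();p=s["position"]
B=ray(d,[(281.2,230.7),(360.2,230.3)],76);print(B,B.mean(0),np.linalg.norm(B[0]-B[1]),np.degrees(np.arctan2(*(B[0]-B[1])[[1,0]])))
print("bar mid in tool",R.T@(B.mean(0)-p))
W=ray(d,[(263.5,303),(377,303),(264,217),(378.5,240)],146);print("rim",(R.T@(W-p).T).T)
E
```

```text
[[ 562.7  -193.78   76.  ]
 [ 555.8  -121.09   76.  ]] [ 559.25 -157.43   76.  ] 73.01478009762717 -84.57161780537466
bar mid in tool [-27.74   0.76 256.49]
rim [[-68.81 -44.54 186.51]
 [-68.89  45.08 186.5 ]
 [  0.67 -41.61 186.48]
 [-17.2   44.36 186.49]]
```

>>> drive_tool([
  [[0,0.0005,0.03],0],
  [[0,0,0.03],0],
  [[0,0,0.03],0],
  [[0,0,0.02],0],
  [[0,0,0.015],0],
  [[0,0,0.01],0],
  [[0,0,0],0],
  [[0,0,0],0],
])

```text
clock: 7.48
position: [532.2, -160.3, 198.1]
ee_rot: [-0.045, 0.999, -0.0, 0.001]
contact_force: [-0.2, 0.4, -1.0]
gripper_width: 18.9
```

```bash
python3 - <<'E'
from h import *
d=snap("wrist","w5")
th=5.2; ux=np.array([np.cos(np.radians(th)),np.sin(np.radians(th))])
goto(*(np.array([559,-157.5])-5*ux),197,-174.8)
crop(d,220,150,420,300,4,"w5c")
E
```

```text
at [ 532.19 -160.3   198.21] yaw -174.83 j6 -1.48 -> shift [-21.95   0.37   1.25] turn -0.03151848038274352 t 7.53 F [-0.26  0.48 -1.93] w 19.4
```

View pics/w5c.png

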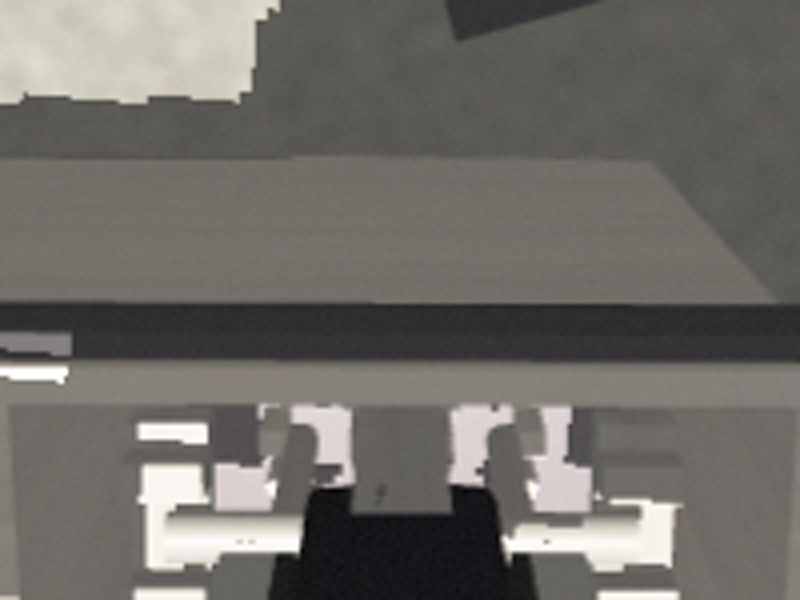

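>>> drive_tool([
  [[-0.006,0,0],0],
  [[-0.006,0,0],0],
  [[-0.006,0,0],0],
  [[-0.004,0,0],0],
  [[0,0,0],0],
  [[0,0,-0.005],0],
  [[0,0,-0.005],0],
  [[0,0,-0.005],0],
  [[0,0,-0.005],0],
  [[0,0,0],0],
  [[0,0,0],0],
])

```text
clock: 8.9
position: [553.3, -158.2, 217.1]
ee_rot: [-0.045, 0.999, 0.0, -0.0]
contact_force: [-0.9, 0.3, -2.9]
gripper_width: 19.1
```

```bash
python3 - <<'E'
from h import *
d=snap("wrist","w6");goto(553,-158,340,-174.8)
crop(d,180,150,460,360,2.8,"w6c")
E
```

```text
at [ 553.35 -158.2   217.01] yaw -174.84 j6 -1.48 -> shift [   0.41    0.26 -122.99] turn -0.04467390049543951 t 8.95 F [ 0.35 -0.17 -2.66] w 19.2
```

View pics/w6c.png

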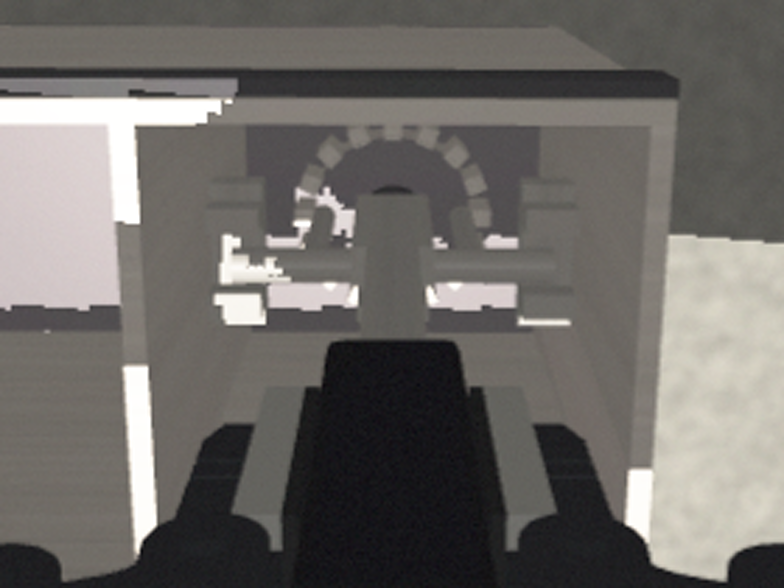

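>>> drive_tool([
  [[0,0,-0.006],0],
  [[0,0,-0.01],0],
  [[0,0,-0.014],0],
  [[0,0,-0.016],0],
  [[0,0,-0.018],0],
  [[0,0,-0.018],0],
  [[0,0,-0.018],0],
  [[0,0,-0.018],0],
  [[0,0,-0.016],0],
  [[0,0,-0.01],0],
  [[0,0,-0.006],0],
  [[0,0,0],0],
])

```text
clock: 10.45
position: [553.6, -158.2, 367.4]
ee_rot: [-0.045, 0.999, 0.0, 0.0]
contact_force: [-0.3, 0.1, -3.0]
gripper_width: 19.1
```

```bash
python3 - <<'E'
from h import *
d=snap("wrist","w7");t=snap("top","t7");s=snap("scene","s7")
crop(t,220,200,460,320,3.3,"t7c")
crop(s,160,120,440,320,2.8,"s7c")
goto(553,-158,366,-174.8)
E
```

```text
at [ 553.33 -158.15  366.52] yaw -174.84 j6 -1.48 -> shift [0.31 0.18 0.52] turn -0.04164201894766961 t 10.6 F [ 0.81 -0.17 -2.78] w 19.6
```

View pics/t7c.png

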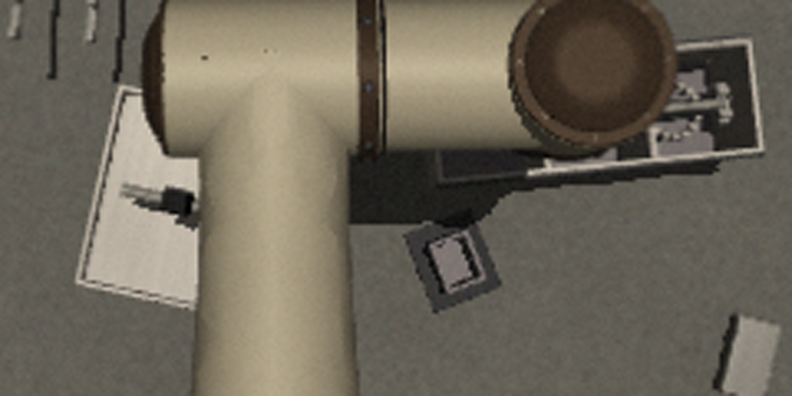

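View pics/s7c.png

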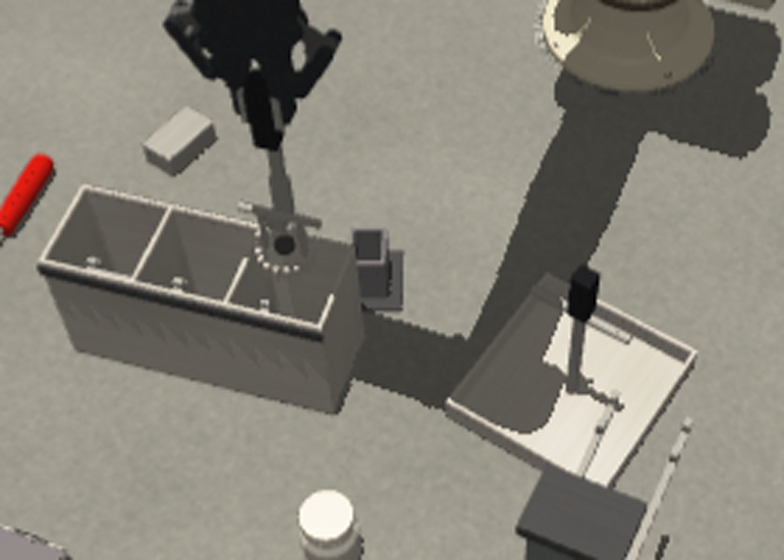

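View pics/w7.png

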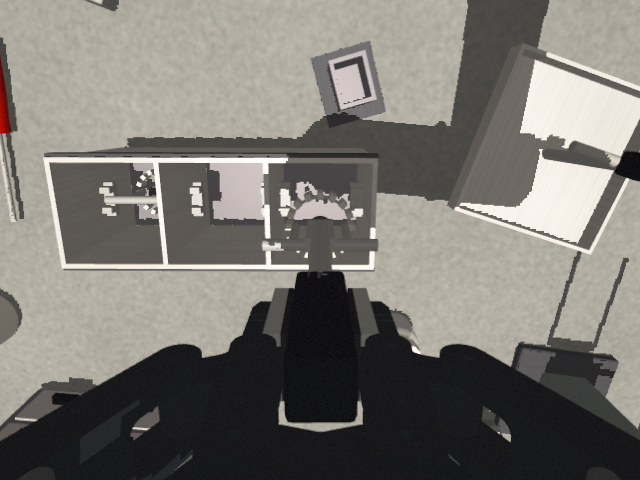

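```bash
cat >> h.py <<'E'
zz=lambda p,o,f:[(p[0]+.5)/f-.5+o[0],(p[1]+.5)/f-.5+o[1]]
def quad(R):
    for i in range(4):
        v=R[(i+1)%4]-R[i]; print("  edge",np.linalg.norm(v).round(1),np.degrees(np.arctan2(v[1],v[0])).round(1))
    print("  center",R.mean(0),(R[0]+R[2])/2,(R[1]+R[3])/2)
E
python3 - <<'E'
from h import *
d=snap("wrist");s=snap("scene")
W=ray(d,[(526,45),(453,207),(591,253)],28);print(W,np.linalg.norm(W[0]-W[1]),np.linalg.norm(W[2]-W[1]))
v=W[1]-W[0];print(np.degrees(np.arctan2(v[1],v[0])))
S=ray(s,[zz(p,(160,120),2.8) for p in [(548,274),(697,352),(606,488),(446,402)]],28);print(S);quad(S)
E
```

```text
[[390.56  36.24  28.  ]
 [561.47  -8.84  28.  ]
 [600.29 158.9   28.  ]] 176.74939524298836 172.17547971665903
-14.775891472292052
[[388.89  35.09  28.  ]
 [426.36 198.73  28.  ]
 [597.1  160.87  28.  ]
 [563.95  -6.12  28.  ]]
  edge 167.9 77.1
  edge 174.9 -12.5
  edge 170.2 -101.2
  edge 179.8 166.8
  center [494.08  97.14  28.  ] [493.    97.98  28.  ] [495.16  96.3   28.  ]
```

>>> drive_tool([
  [[0,0,-0.012],0],
  [[0,0,-0.018],0],
  [[0.004,0.015,-0.012],0],
  [[0.008,0.03,-0.002],0],
  [[0.01,0.042,0],0],
  [[0.01,0.045,0],0],
  [[0.01,0.045,0],0],
  [[0.01,0.045,0],0],
  [[0.01,0.042,0],0],
  [[0.008,0.03,0],0],
  [[0.004,0.015,0],0],
  [[0,0.004,0],0],
])

```text
clock: 12.2
position: [451.2, 147.5, 411.8]
ee_rot: [-0.046, 0.999, 0.0, 0.0]
contact_force: [0.6, 0.5, -2.2]
gripper_width: 19.6
```

>>> drive_tool([
  [[0,0,0],3],
  [[0,0,0],5],
  [[0,0,0],5],
  [[0,0,0],3.5],
  [[0,0,0],1.5],
  [[0,0,0],0],
  [[0,0,0],0],
])

```text
clock: 13.08
position: [451.8, 146.7, 411.3]
ee_rot: [0.112, 0.994, -0.0, -0.0]
contact_force: [0.1, 0.0, -2.4]
gripper_width: 18.8
```

```bash
python3 - <<'E'
from h import *
d=snap("wrist","w8");s=snap("scene","s8")
goto(451.9,146.7,200,167.25)
E
```

```text
at [451.73 146.76 411.33] yaw 167.17 j6 -2.45 -> shift [ -0.17  -0.02 211.33] turn -0.0792644436724288 t 13.18 F [ 0.23 -0.13 -1.83] w 19.1
```

View pics/w8.png

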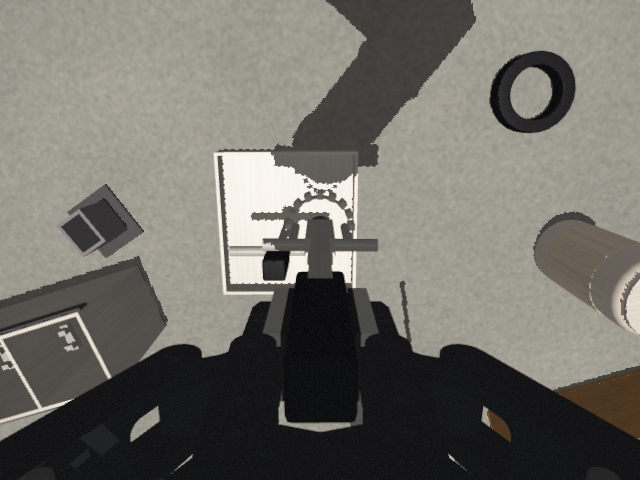

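View pics/s8.png

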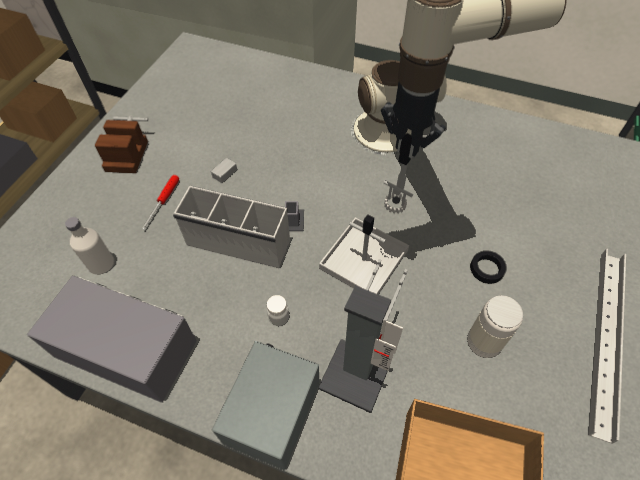

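```bash
python3 - <<'E'
from h import *
d=snap("wrist");s=arm.read_state();R=Ro.from_quat(s["ee_rot"]).as_matrix();p=s["position"]
W=ray(d,[(214.5,151.5),(358,150.5),(225,294)],28)
print(W,np.linalg.norm(W[1]-W[0]),np.linalg.norm(W[2]-W[0]))
v=W[2]-W[0];u=W[1]-W[0];print(np.degrees(np.arctan2(v[1],v[0])),np.degrees(np.arctan2(u[1],u[0])),"center",(W[1]+W[2])/2)
print("grip top",ray(d,[(276.5,267)],190))
crop(d,200,130,400,300,4,"w8c")
E
```

```text
[[389.23  33.53  28.  ]
 [425.77 198.33  28.  ]
 [565.6   -5.31  28.  ]] 168.80708871821003 180.60385182455795
-12.417248272886114 77.4977373105846 center [495.69  96.51  28.  ]
grip top [[493.08  98.79 190.  ]]
```

View pics/w8c.png

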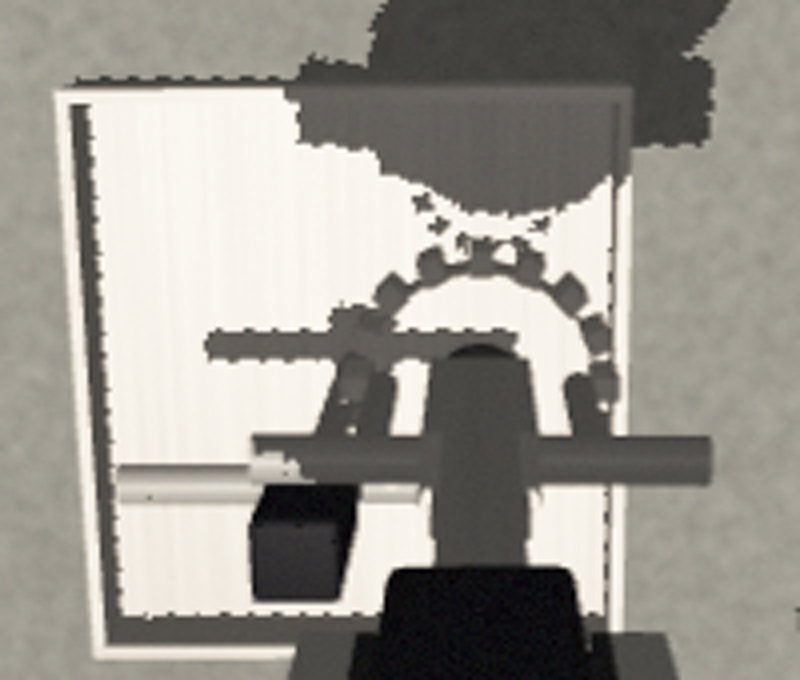

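>>> drive_tool([
  [[0,0,0.012],0],
  [[0,0,0.022],0],
  [[0,0,0.028],0],
  [[0,0,0.03],0],
  [[0,0,0.03],0],
  [[0,0,0.028],0],
  [[0,0,0.022],0],
  [[0,0,0.015],0],
  [[0,0,0.01],0],
  [[0,0,0.006],0],
  [[0,0,0.004],0],
  [[0,0,0.003],0],
])

```text
clock: 14.72
position: [451.9, 147.0, 201.5]
ee_rot: [0.112, 0.994, 0.0, 0.0]
contact_force: [-0.2, -0.2, -3.0]
gripper_width: 19.3
```

>>> drive_tool([
  [[0,0,0.003],0],
  [[0,0,0.003],0],
  [[0,0,0.003],0],
  [[0,0,0.002],0],
  [[0,0,0.0],0],
])

```text
clock: 15.35
position: [451.7, 146.8, 190.2]
ee_rot: [0.112, 0.994, -0.0, -0.0]
contact_force: [-0.8, 0.4, -1.8]
gripper_width: 19.4
```

```bash
python3 - <<'E'
from h import *
d=snap("wrist","w9");s=snap("scene","s9")
crop(d,180,130,460,340,2.8,"w9c")
crop(s,310,150,440,310,3.7,"s9c")
goto(451.9,146.7,189,167.25)
E
```

```text
at [451.78 146.9  190.39] yaw 167.16 j6 -2.45 -> shift [-0.16 -0.17  1.39] turn -0.085209484506521 t 15.45 F [-0.06  0.52 -1.59] w 19.0
```

View pics/w9c.png

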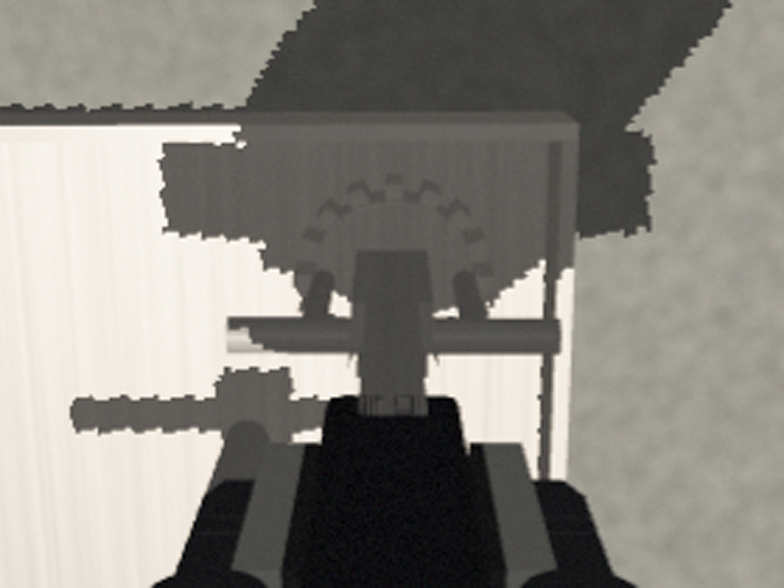

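View pics/s9c.png

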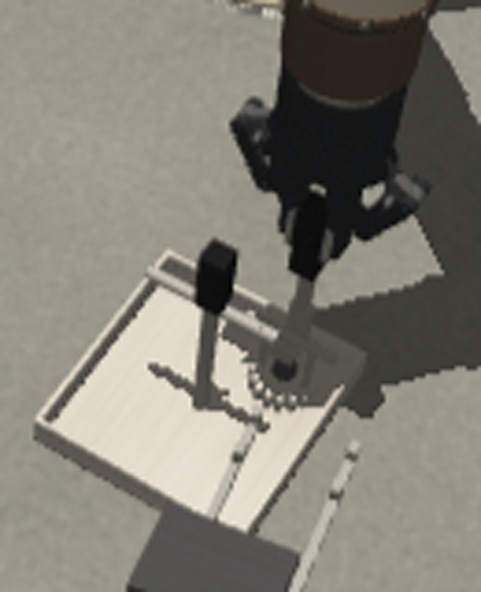

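>>> drive_tool([
  [[0,0,0.003],0],
  [[0,0,0.003],0],
  [[0,0,0],0],
  [[0.004,0,0],0],
  [[0.006,0,0],0],
  [[0.006,0,0],0],
  [[0.006,0,0],0],
  [[0.002,0,0],0],
  [[0,0,0],0],
])

```text
clock: 16.58
position: [428.2, 152.3, 184.4]
ee_rot: [0.112, 0.994, 0.0, 0.0]
contact_force: [-0.0, 0.2, -1.4]
gripper_width: 19.5
```

```bash
python3 - <<'E'
from h import *
d=snap("wrist","w10")
crop(d,180,130,460,340,2.8,"w10c")
goto(451.9,146.7,189,167.25)
E
```

```text
at [428.37 152.28 184.42] yaw 167.17 j6 -2.5 -> shift [-24.18  -0.21  -4.57] turn -0.0789794907079795 t 16.62 F [ 0.56 -0.01 -1.08] w 19.2
```

View pics/w10c.png

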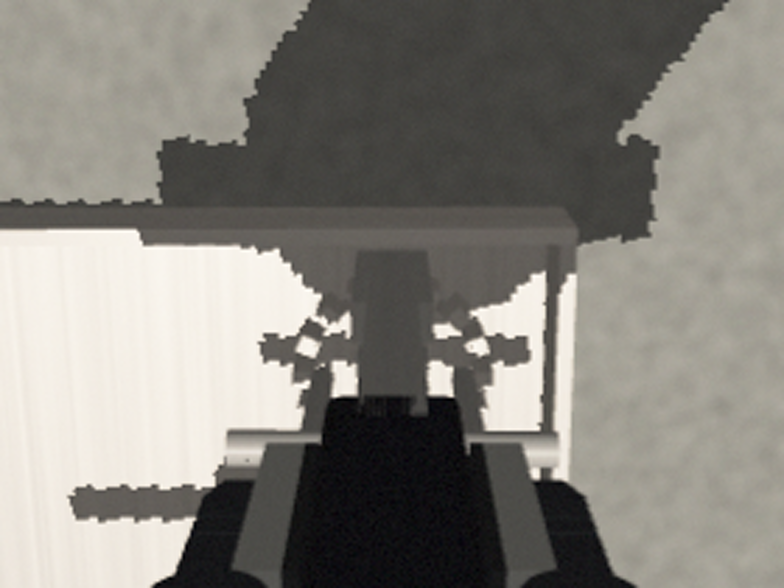

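>>> drive_tool([
  [[0,0,-0.02],0],
  [[0,0,-0.04],0],
  [[0,0,-0.045],0],
  [[0,0,-0.04],-5],
  [[0,0,-0.02],-8],
  [[0,0,0],-5],
  [[0,0,0],0],
])

```text
clock: 17.5
position: [428.3, 152.1, 349.3]
ee_rot: [-0.044, 0.999, 0.0, -0.0]
contact_force: [-0.7, -0.1, -0.9]
gripper_width: 19.3
```

>>> drive_tool([
  [[-0.003,-0.02,0],0],
  [[-0.006,-0.04,0],0],
  [[-0.008,-0.05,0],0],
  [[-0.008,-0.055,0],0],
  [[-0.008,-0.055,0],0],
  [[-0.008,-0.055,0],0],
  [[-0.008,-0.055,0],0],
  [[-0.008,-0.055,0],0],
  [[-0.008,-0.05,0],0],
  [[-0.006,-0.04,0],0],
  [[-0.003,-0.022,0],0],
  [[0,0,0],0],
])

```text
clock: 19.0
position: [546.6, -337.6, 347.3]
ee_rot: [-0.043, 0.999, 0.001, -0.001]
contact_force: [-0.2, 1.0, -2.1]
gripper_width: 19.7
```

```bash
python3 - <<'E'
from h import *
d=snap("wrist","w11")
goto(547.6,-335.9,335,-174.8)
E
```

```text
at [ 546.5  -336.64  347.78] yaw -174.98 j6 -1.18 -> shift [-1.19  0.62 12.78] turn -0.18029708056999993 t 19.05 F [ 0.02 -0.04 -1.92] w 19.4
```

View pics/w11.png

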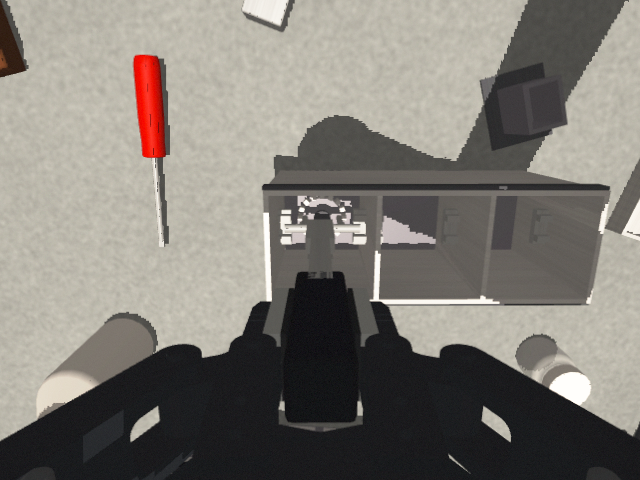

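```bash
python3 - <<'E'
from h import *
d=snap("wrist");crop(d,250,180,390,310,5,"w11c")
E
```

```text
(no output)
```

View pics/w11c.png

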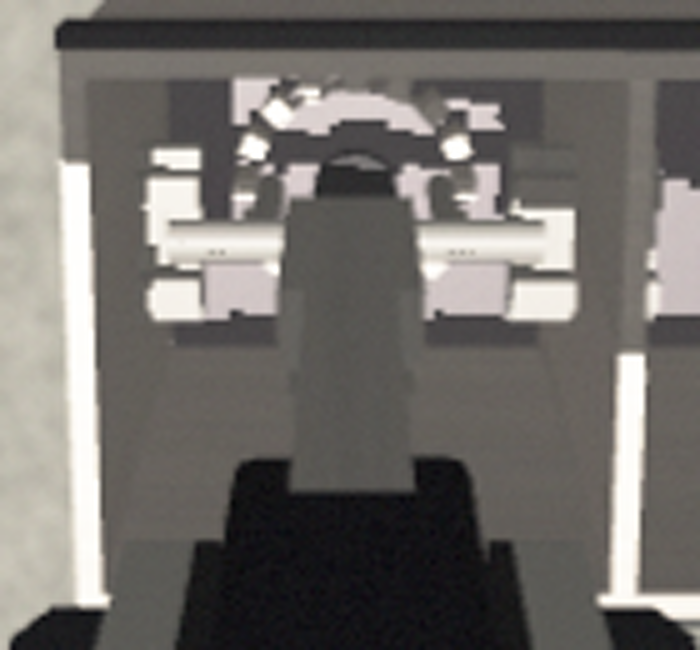

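```bash
python3 - <<'E'
from h import *
d=snap("wrist");s=arm.read_state();R=Ro.from_quat(s["ee_rot"]).as_matrix();p=s["position"]
B=ray(d,[zz(q,(250,180),5) for q in [(165,241),(545,240)]],76);print(B,B.mean(0),np.linalg.norm(B[0]-B[1]),np.degrees(np.arctan2(*(B[0]-B[1])[[1,0]])))
print("bar mid in tool",R.T@(B.mean(0)-p));goto(546.5,-336,197,-174.8)
W=ray(d,[zz(q,(250,180),5) for q in [(90,604),(628,590)]],146);print("rim",(R.T@(W-p).T).T)
E
```

```text
[[ 578.28 -368.91   76.  ]
 [ 571.68 -296.13   76.  ]] [ 574.98 -332.52   76.  ] 73.07735408188627 -84.81736289832926
bar mid in tool [-28.81   0.39 272.9 ]
at [ 546.55 -335.62  348.93] yaw -174.86 j6 -1.18 -> shift [ -0.04  -0.46 151.93] turn -0.05534884953166852 t 19.15 F [-1.19  0.57 -0.4 ] w 19.3
rim [[-73.34 -43.75 202.84]
 [-71.05  45.37 202.89]]
```

>>> drive_tool([
  [[-0.0015,0.0003,0.025],0],
  [[0,0,0.035],0],
  [[0,0,0.035],0],
  [[0,0,0.025],0],
  [[0,0,0.015],0],
  [[0,0,0.01],0],
  [[0,0,0.006],0],
  [[0,0,0],0],
  [[0,0,0],0],
])

```text
clock: 20.27
position: [548.6, -336.0, 199.2]
ee_rot: [-0.045, 0.999, -0.0, 0.001]
contact_force: [-0.2, 0.4, -2.0]
gripper_width: 19.5
```

>>> drive_tool([
  [[-0.006,0,0],0],
  [[-0.006,0,0],0],
  [[-0.006,0,0],0],
  [[-0.004,0,0],0],
  [[0,0,0],0],
  [[0,0,-0.005],0],
  [[0,0,-0.005],0],
  [[0,0,-0.005],0],
  [[0,0,-0.005],0],
  [[0,0,0],0],
  [[0,0,0],0],
])

```text
clock: 21.65
position: [569.9, -333.6, 218.0]
ee_rot: [-0.045, 0.999, 0.0, -0.0]
contact_force: [-0.4, 0.3, -3.2]
gripper_width: 19.3
```

```bash
python3 - <<'E'
from h import *
d=snap("wrist","w12");goto(570,-333,411,-174.8)
crop(d,180,150,460,360,2.8,"w12c")
E
```

```text
at [ 569.89 -333.64  217.94] yaw -174.85 j6 -1.2 -> shift [  -0.05    0.71 -193.06] turn -0.04591539568636449 t 21.7 F [ 0.08 -0.39 -2.29] w 19.4
```

View pics/w12c.png

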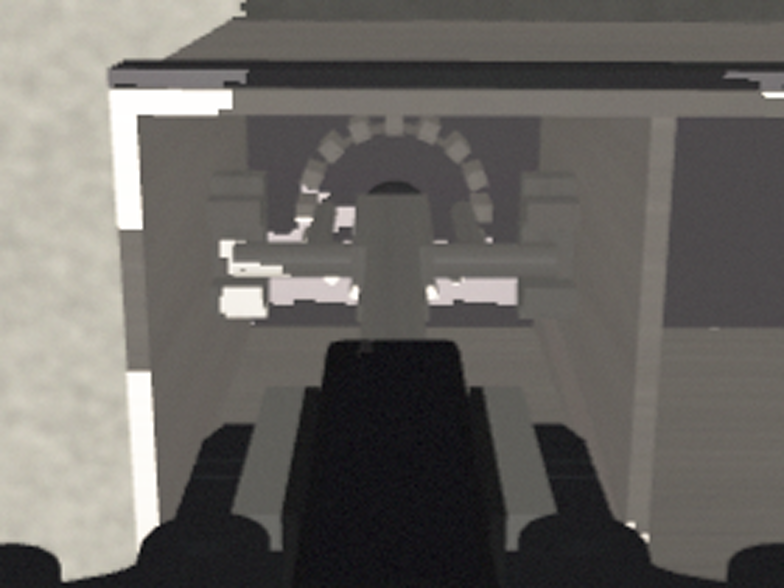

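>>> drive_tool([
  [[0,0,-0.006],0],
  [[0,0,-0.012],0],
  [[0,0,-0.016],0],
  [[0,0,-0.02],0],
  [[0,0,-0.022],0],
  [[0,0,-0.022],0],
  [[0,0,-0.022],0],
  [[0,0,-0.022],0],
  [[0,0,-0.02],0],
  [[0,0,-0.016],0],
  [[0,0,-0.01],0],
  [[0,0,-0.004],0],
])

```text
clock: 23.2
position: [570.1, -333.7, 410.9]
ee_rot: [-0.045, 0.999, -0.0, 0.0]
contact_force: [0.7, -0.1, -2.6]
gripper_width: 19.2
```

>>> drive_tool([
  [[0,0.012,0],0],
  [[0,0.028,0],0],
  [[0,0.042,0],0],
  [[0,0.045,0],0],
  [[0,0.045,0],0],
  [[0,0.045,0],0],
  [[0,0.045,0],0],
  [[0,0.042,0],0],
  [[0,0.034,0],0],
  [[0,0.024,0],3],
  [[0,0.013,0],5],
  [[0,0.004,0],5],
])

```text
clock: 24.7
position: [536.3, 45.2, 409.6]
ee_rot: [0.069, 0.998, 0.0, -0.001]
contact_force: [0.4, -0.2, -2.1]
gripper_width: 18.8
```

>>> drive_tool([
  [[0,0,0],3],
  [[0,0,0],1.6],
  [[0,0,0],0],
  [[0,0,0],0],
])

```text
clock: 25.2
position: [537.1, 43.8, 410.2]
ee_rot: [0.108, 0.994, 0.0, -0.0]
contact_force: [0.0, -0.1, -2.4]
gripper_width: 19.4
```

```bash
python3 - <<'E'
from h import *
d=snap("wrist","w13");s=snap("scene","s13")
goto(535.2,44.7,200,167.5)
crop(s,160,120,440,320,2.8,"s13c")
E
```

```text
at [537.18  43.71 410.24] yaw 167.57 j6 -2.17 -> shift [  2.12   0.55 210.24] turn 0.06701323959549654 t 25.3 F [-0.3   0.38 -2.22] w 19.4
```

View pics/w13.png

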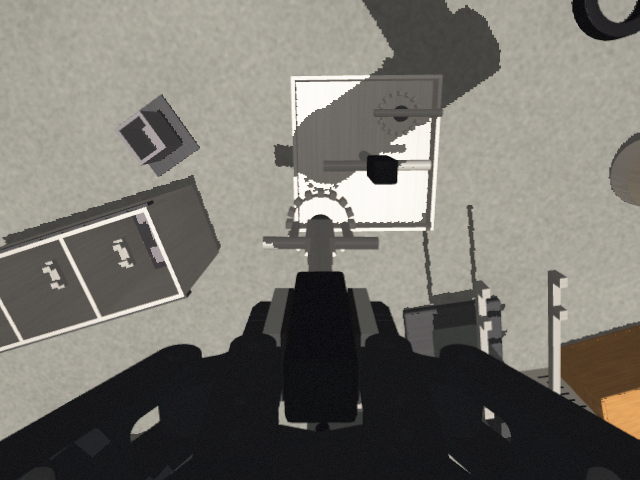

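View pics/s13c.png

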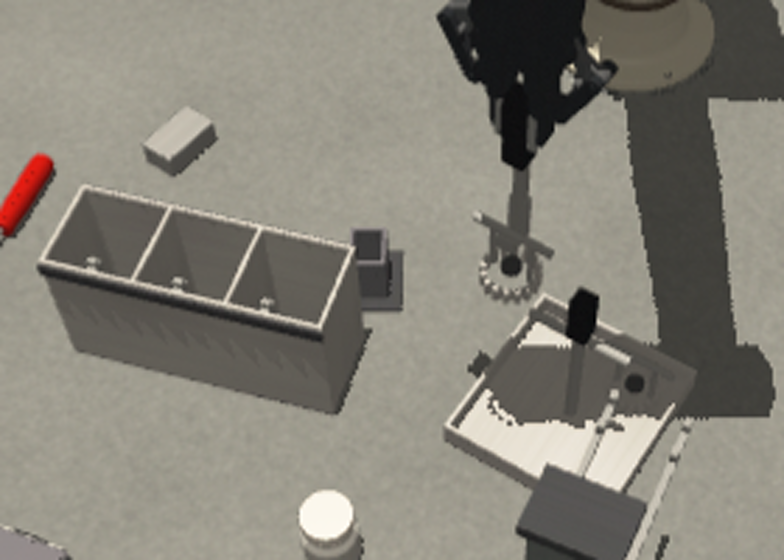

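```bash
python3 - <<'E'
from h import *
d=snap("wrist");crop(d,270,60,460,240,4,"w13c");s=snap("scene")
S=ray(s,[zz(p,(160,120),2.8) for p in [(543,295),(697,373),(445,428)]],28);print(S,S[1:].mean(0))
E
```

```text
[[415.08  38.78  28.  ]
 [449.49 205.03  28.  ]
 [590.43   3.15  28.  ]] [519.96 104.09  28.  ]
```

View pics/w13c.png

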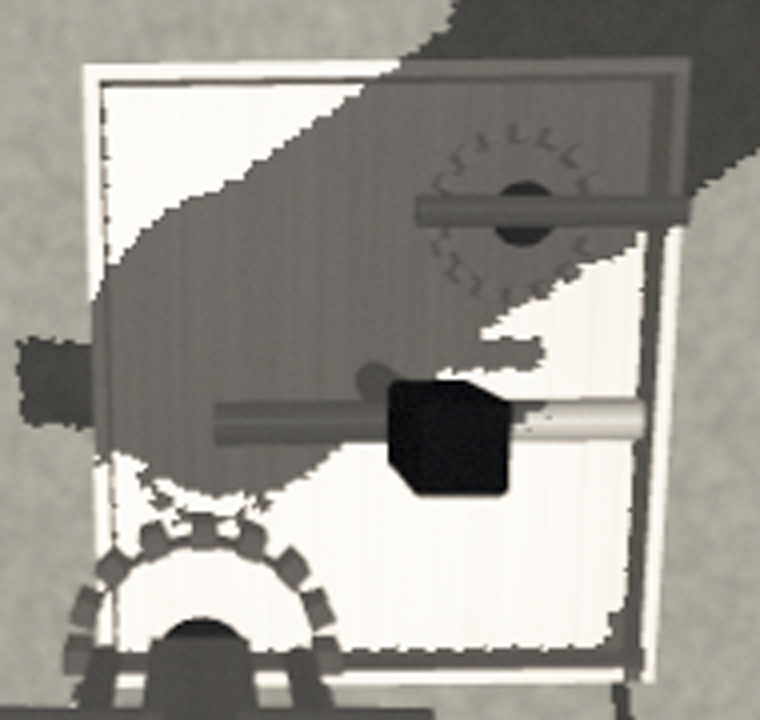

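```bash
python3 - <<'E'
from h import *
d=snap("wrist")
W=ray(d,[zz(p,(270,60),4) for p in [(82,64),(692,58),(656,684)]],28)
print(W,np.linalg.norm(W[1]-W[0]),np.linalg.norm(W[2]-W[1]));c=(W[0]+W[2])/2
v=W[2]-W[1];h=np.degrees(np.arctan2(v[1],v[0]));u=W[1]-W[0];h2=np.degrees(np.arctan2(u[1],u[0]))-90;print("center",c,h,h2)
print("bar",ray(d,[zz(p,(270,60),4) for p in [(214,423),(645,421)]],130))
th=np.radians((h+h2)/2);ex=np.array([np.cos(th),np.sin(th)]);ey=np.array([-ex[1],ex[0]])
B=ray(d,[zz(p,(270,60),4) for p in [(415,211),(690,209)]],64);print("hub1 bar",B,[(ex@(b-c)[:2],ey@(b-c)[:2]) for b in B])
t=c[:2]+50*ex-42*ey;print(t,np.degrees(th));goto(*t,200,180+np.degrees(th))
E
```

```text
[[413.43  36.64  28.  ]
 [448.71 204.04  28.  ]
 [626.28 167.59  28.  ]] 171.0745347744513 181.2703806552479
center [519.86 102.12  28.  ] -11.598724563011885 -11.902137937348343
bar [[508.96  52.79 130.  ]
 [530.43 152.12 130.  ]]
hub1 bar [[472.35 116.07  64.  ]
 [487.58 187.68  64.  ]] [(np.float64(-49.356465697056166), np.float64(3.9839588977511795)), (np.float64(-49.0219353034884), np.float64(77.19721842432152))]
[560.26  50.81] -11.750431250180114
at [537.22  43.68 410.28] yaw 167.55 j6 -2.17 -> shift [-20.97  11.93 210.28] turn -0.6947642538742684 t 25.45 F [-0.26  0.51 -1.9 ] w 19.6
```

>>> drive_tool([
  [[-0.006,0.003,0],0],
  [[-0.009,0.006,0],-0.7],
  [[-0.006,0.003,0.012],0],
  [[0,0,0.022],0],
  [[0,0,0.028],0],
  [[0,0,0.03],0],
  [[0,0,0.03],0],
  [[0,0,0.028],0],
  [[0,0,0.022],0],
  [[0,0,0.012],0],
  [[0,0,0.006],0],
  [[0,0,0],0],
])

```text
clock: 26.95
position: [560.5, 51.1, 220.4]
ee_rot: [0.102, 0.995, -0.0, 0.0]
contact_force: [0.8, 0.0, -2.6]
gripper_width: 19.3
```

```bash
python3 - <<'E'
from h import *
d=snap("wrist","w14");s=snap("scene","s14")
goto(560.3,50.8,186,168.2)
crop(d,180,130,500,350,2.4,"w14c");crop(s,310,150,440,310,3.7,"s14c")
E
```

```text
at [560.84  51.16 221.16] yaw 168.27 j6 -2.15 -> shift [ 0.51 -0.49 35.16] turn 0.068059813324993 t 27.05 F [-0.19  0.25 -2.2 ] w 19.8
```

View pics/w14c.png

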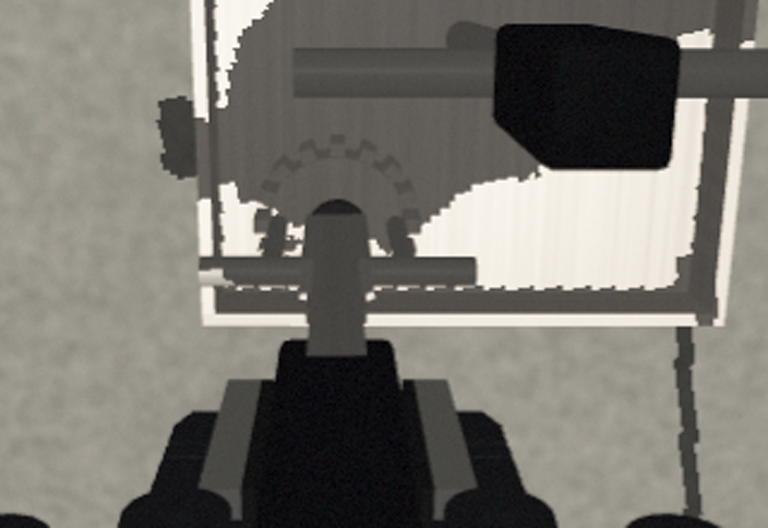

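View pics/s14c.png

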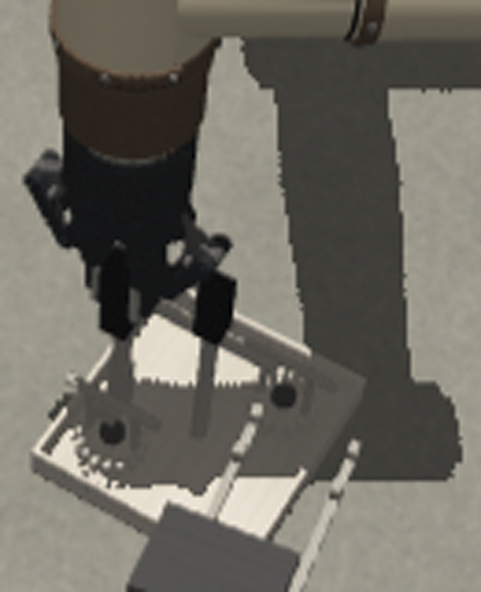

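>>> drive_tool([
  [[0,0,0.006],0],
  [[0,0,0.006],0],
  [[0,0,0.005],0],
  [[0,0,0.004],0],
  [[0,0,0.003],0],
  [[0,0,0.003],0],
  [[0,0,0.003],0],
  [[0,0,0.003],0],
  [[0,0,0.003],0],
  [[0,0,0],0],
])

```text
clock: 28.3
position: [560.2, 51.0, 184.0]
ee_rot: [0.102, 0.995, -0.0, -0.0]
contact_force: [-0.9, 0.3, -2.0]
gripper_width: 19.4
```

>>> drive_tool([
  [[0.004,0,0],0],
  [[0.005,0,0],0],
  [[0.005,0,0],0],
  [[0.005,0,0],0],
  [[0,0,0],0],
  [[0,0,0],0],
])

```text
clock: 29.05
position: [541.8, 55.0, 184.4]
ee_rot: [0.102, 0.995, 0.0, 0.0]
contact_force: [0.3, -0.1, -1.8]
gripper_width: 19.4
```

```bash
python3 - <<'E'
from h import *
d=snap("wrist","w15");s=snap("scene","s15")
goto(560.3,50.8,186,168.2)
crop(d,180,130,500,350,2.4,"w15c");crop(s,310,150,440,310,3.7,"s15c")
E
```

```text
at [541.85  54.92 184.31] yaw 168.26 j6 -2.17 -> shift [-18.9   -0.28  -1.69] turn 0.05931451566934243 t 29.15 F [ 0.15 -0.07 -1.1 ] w 19.4
```

View pics/w15c.png

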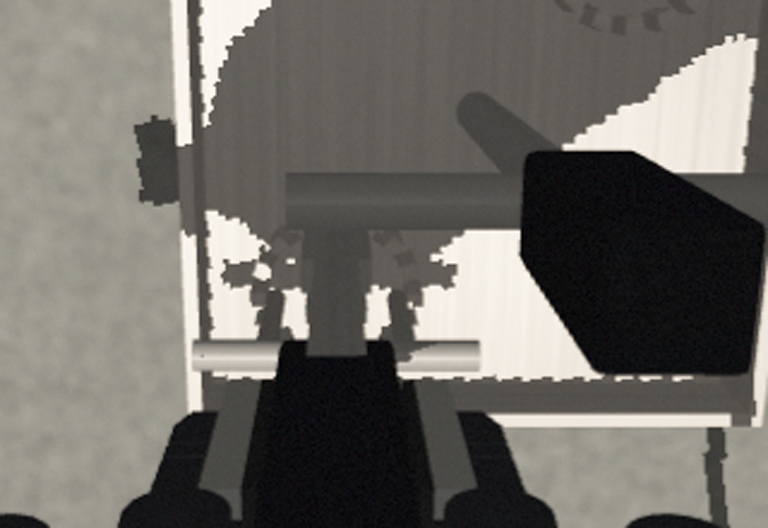

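View pics/s15c.png

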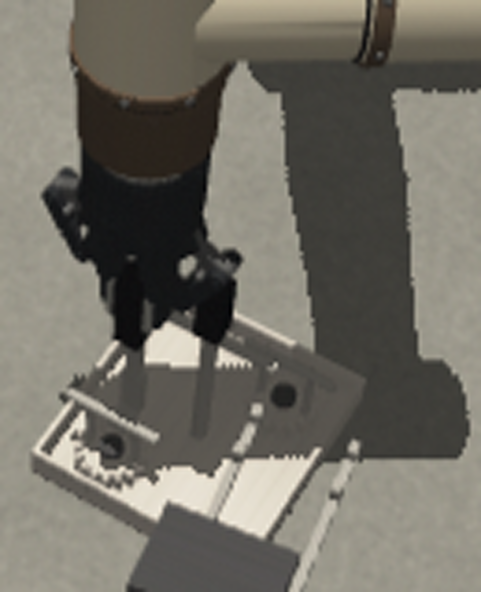

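```bash
python3 - <<'E'
from h import *
d=snap("wrist");s=arm.read_state();R=Ro.from_quat(s["ee_rot"]).as_matrix();p=s["position"]
W=ray(d,[zz(q,(180,130),2.4) for q in [(193,355),(480,355)]],64);print("bar",((W-p)@R))
W=ray(d,[zz(q,(180,130),2.4) for q in [(287,200)]],130);print("cross",((W-p)@R))
E
```

```text
bar [[-22.25 -36.64 120.3 ]
 [-22.33  35.99 120.31]]
cross [[31.8  -8.97 54.3 ]]
```

>>> drive_tool([
  [[0.004,0,0],0],
  [[0,0,0],0],
  [[0,0,-0.006],0],
  [[0,0,-0.01],0],
  [[0,0,-0.015],0],
  [[0,0,-0.03],0],
  [[0,0,-0.04],0],
  [[0,0,-0.04],0],
  [[0,0,-0.025],0],
  [[0,0,-0.01],0],
  [[0,0,0],0],
])

```text
clock: 30.58
position: [537.7, 55.7, 360.7]
ee_rot: [0.102, 0.995, 0.0, 0.0]
contact_force: [-0.4, 0.1, -1.1]
gripper_width: 19.4
```

```bash
python3 - <<'E'
from h import *
d=snap("wrist","w16");t=snap("top","t16")
ux=np.array([np.cos(np.radians(18.5)),np.sin(np.radians(18.5))])
goto(*(np.array([441.9,-138.2])-3*ux),360,-161.3)
E
```

```text
at [537.23  55.66 359.08] yaw 168.25 j6 -2.18 -> shift [  56.45 -210.72   -0.62] turn -30.44806159696236 t 30.68 F [ 0.28  1.21 -1.88] w 19.2
```

View pics/w16.png

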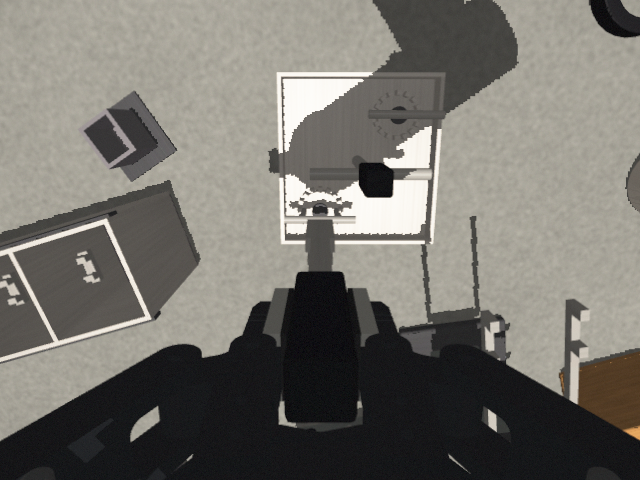

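>>> drive_tool([
  [[0.007,-0.02,0],0],
  [[0.01,-0.04,0],0],
  [[0.012,-0.046,0],0],
  [[0.012,-0.046,0],0],
  [[0.01,-0.038,0],-5],
  [[0.005,-0.018,0],-8],
  [[0,0,0],-8],
  [[0,0,0],-6],
  [[0,0,0],-3.4],
  [[0,0,0],0],
  [[0,0,0],0],
])

```text
clock: 32.05
position: [441.6, -137.5, 360.0]
ee_rot: [-0.162, 0.987, 0.0, -0.0]
contact_force: [0.1, 0.1, -1.7]
gripper_width: 19.3
```

```bash
python3 - <<'E'
from h import *
d=snap("wrist","w17")
goto(439.8,-138.2,215,-161.2)
crop(d,240,120,440,270,4,"w17c")
E
```

```text
at [ 441.74 -137.4   360.08] yaw -161.39 j6 -1.3 -> shift [  2.01  -0.16 145.08] turn -0.19074613825878828 t 32.1 F [-0.85  0.23 -2.5 ] w 19.4
```

View pics/w17c.png

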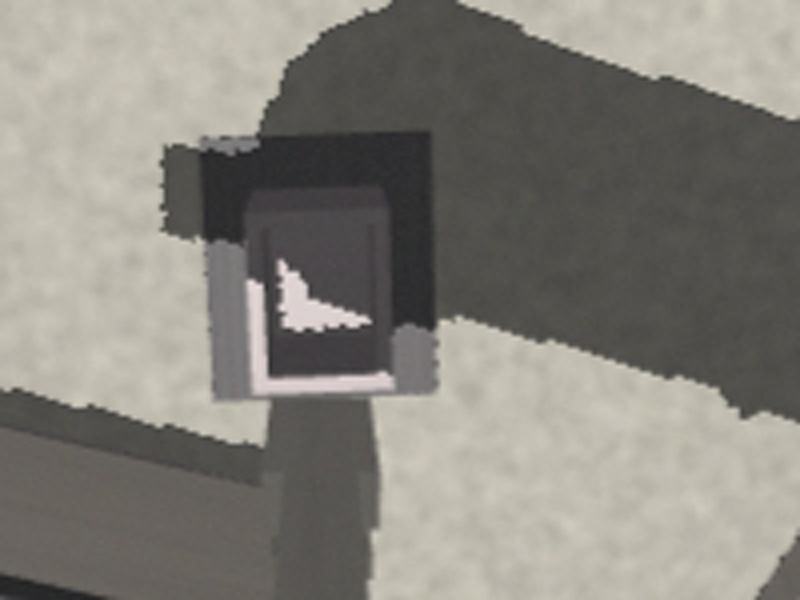

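```bash
python3 - <<'E'
from h import *
d=snap("wrist");s=arm.read_state();R=Ro.from_quat(s["ee_rot"]).as_matrix();p=s["position"]
W=ray(d,[zz(q,(240,120),4) for q in [(244,209),(390,208),(397,393),(251,396)]],60);quad(W);print((W-p)@R, ((W-p)@R).mean(0))
E
```

```text
edge 36.3 109.0
  edge 47.1 21.4
  edge 37.4 -70.2
  edge 47.6 -160.0
  center [ 443.9 -136.5   60. ] [ 443.69 -136.28   60.  ] [ 444.11 -136.71   60.  ]
[[ 21.22 -18.86 300.15]
 [ 21.43  17.4  300.16]
 [-25.61  19.65 300.14]
 [-26.35 -17.71 300.14]] [ -2.33   0.12 300.15]
```

>>> drive_tool([
  [[0.001,0,0.02],0],
  [[0,0,0.035],0],
  [[0,0,0.04],0],
  [[0,0,0.03],0],
  [[0,0,0.02],0],
  [[0,0,0.012],0],
  [[0,0,0.01],0],
  [[0,0,0],0],
])

```text
clock: 33.15
position: [441.1, -137.5, 193.0]
ee_rot: [-0.162, 0.987, 0.0, -0.0]
contact_force: [0.1, 0.7, -0.7]
gripper_width: 19.2
```

>>> drive_tool([
  [[0,0,0.008],0],
  [[0,0,0.008],0],
  [[0,0,0.008],0],
  [[0,0,0.007],0],
  [[0,0,0.006],0],
  [[0,0,0.004],0],
  [[0,0,0.001],0],
  [[0,0,0],0],
])

```text
clock: 34.15
position: [441.3, -137.5, 151.4]
ee_rot: [-0.162, 0.987, -0.0, 0.0]
contact_force: [0.3, 0.1, -2.3]
gripper_width: 19.4
```

```bash
python3 - <<'E'
from h import *
d=snap("wrist","w18");goto(439.8,-138.2,148,-161.2);crop(d,240,150,400,290,5,"w18c")
E
```

```text
at [ 441.35 -137.55  151.5 ] yaw -161.33 j6 -1.3 -> shift [ 1.68 -0.12  3.5 ] turn -0.13480745695204632 t 34.2 F [ 0.47  0.23 -1.31] w 19.5
```

View pics/w18c.png

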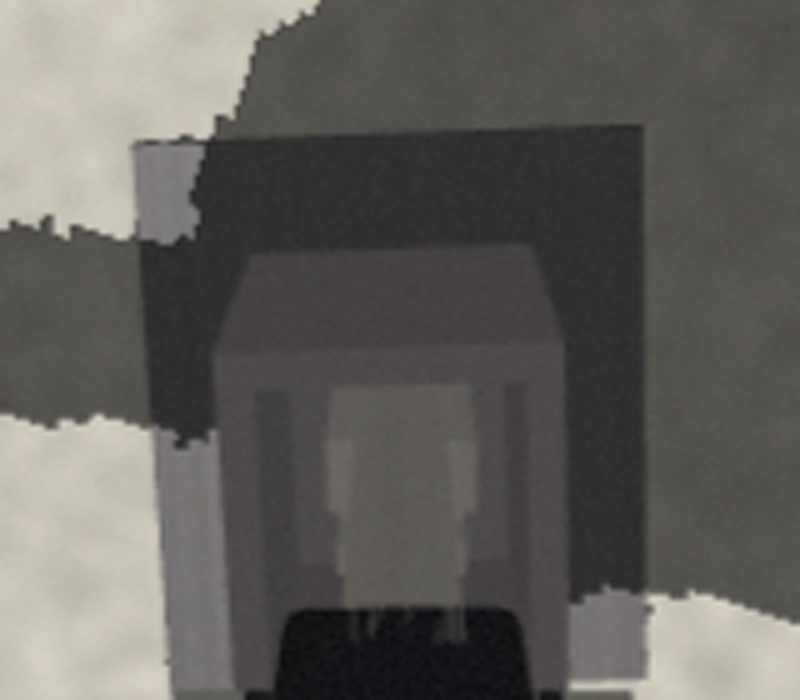

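>>> drive_tool([
  [[0,0,0.002],0],
  [[0,0,0.001],0],
  [[0,0,0],0],
])

```text
clock: 34.58
position: [441.1, -137.5, 148.2]
ee_rot: [-0.162, 0.987, 0.0, -0.0]
contact_force: [0.1, 0.1, -1.3]
gripper_width: 19.2
```

>>> drive_tool([
  [[0,0,0],0],
  [[0,0,0],0],
  [[0,0,0],0],
  [[0,0,0],0],
  [[0,0,0],0],
  [[0,0,0],0],
], fingers=-1)

```text
clock: 35.33
position: [441.2, -137.5, 148.3]
ee_rot: [-0.162, 0.987, 0.0, -0.0]
contact_force: [-0.2, -0.6, -1.0]
gripper_width: 85.3
```

```bash
python3 - <<'E'
from h import *
d=snap("wrist","w19");goto(439.8,-138.2,148,-161.2)
E
```

```text
at [ 441.17 -137.52  148.32] yaw -161.34 j6 -1.3 -> shift [ 1.52 -0.2   0.32] turn -0.1394897795591703 t 35.38 F [-0.68  0.62 -0.53] w 85.6
```

View pics/w19.png

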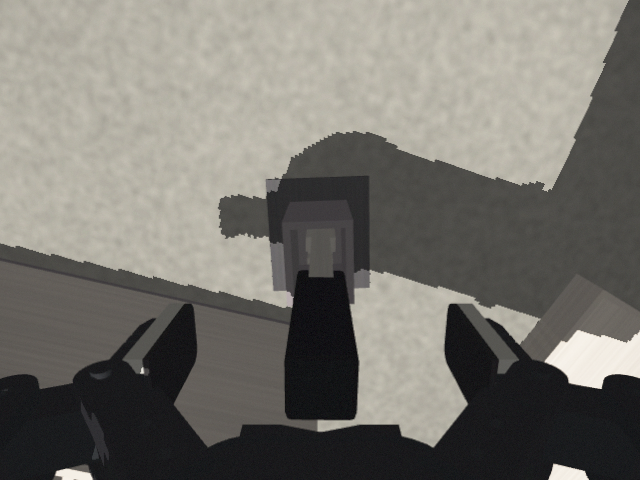

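>>> drive_tool([
  [[0,0,-0.02],0],
  [[0,0,-0.045],0],
  [[0,0,-0.055],0],
  [[0,0,-0.055],0],
  [[-0.015,0.02,-0.005],0],
  [[-0.03,0.04,0],0],
  [[-0.033,0.045,0],0],
  [[-0.033,0.045,0],0],
  [[-0.028,0.036,0],5],
  [[-0.012,0.016,0],8],
  [[0,0,0],8],
  [[0,0,0],7],
])

```text
clock: 36.88
position: [521.2, 102.0, 327.9]
ee_rot: [0.083, 0.997, -0.0, -0.0]
contact_force: [-0.3, -0.9, 0.0]
gripper_width: 85.4
```

>>> drive_tool([
  [[0,0,0],2.4],
  [[0,0,0],0],
  [[0,0,0],0],
])

```text
clock: 37.25
position: [521.2, 101.5, 328.3]
ee_rot: [0.102, 0.995, -0.0, -0.0]
contact_force: [-0.5, 0.5, 1.1]
gripper_width: 85.6
```

```bash
python3 - <<'E'
from h import *
d=snap("wrist","w20");s=snap("scene","s20");t=snap("top","t20")
goto(519.9,102.5,330,168.2)
E
```

```text
at [521.22 101.5  328.3 ] yaw 168.27 j6 -2.27 -> shift [ 1.49  0.71 -1.7 ] turn 0.07140465311962885 t 37.4 F [ 0.55 -0.12  0.  ] w 85.3
```

View pics/w20.png

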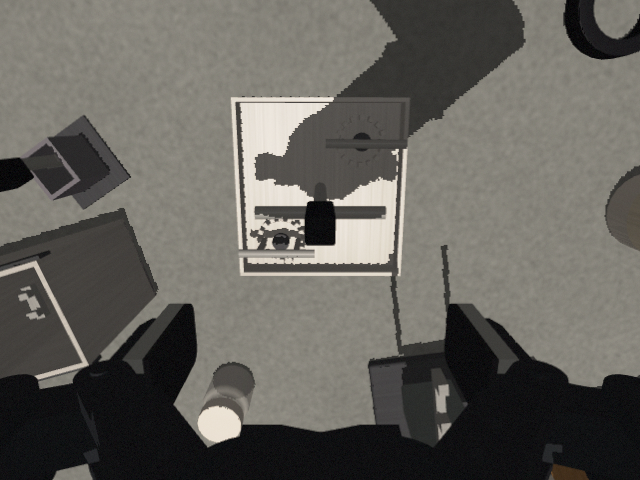

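View pics/s20.png

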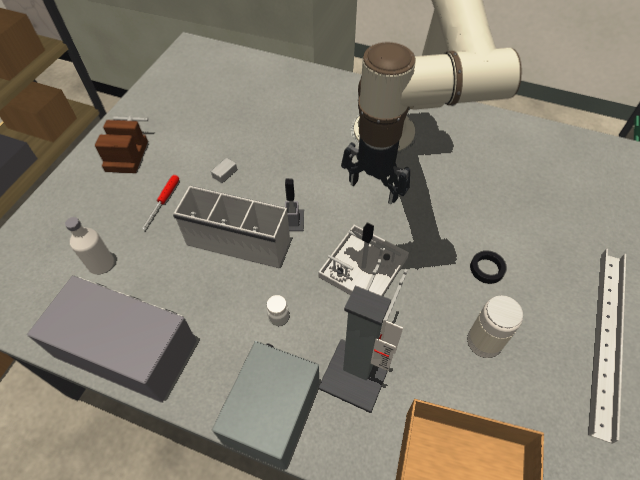

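```bash
python3 - <<'E'
from h import *
d=snap("wrist");crop(d,225,90,415,285,3.9,"w20c")
t=snap("top");crop(t,195,115,325,305,3.1,"t20c")
E
```

```text
(no output)
```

View pics/w20c.png

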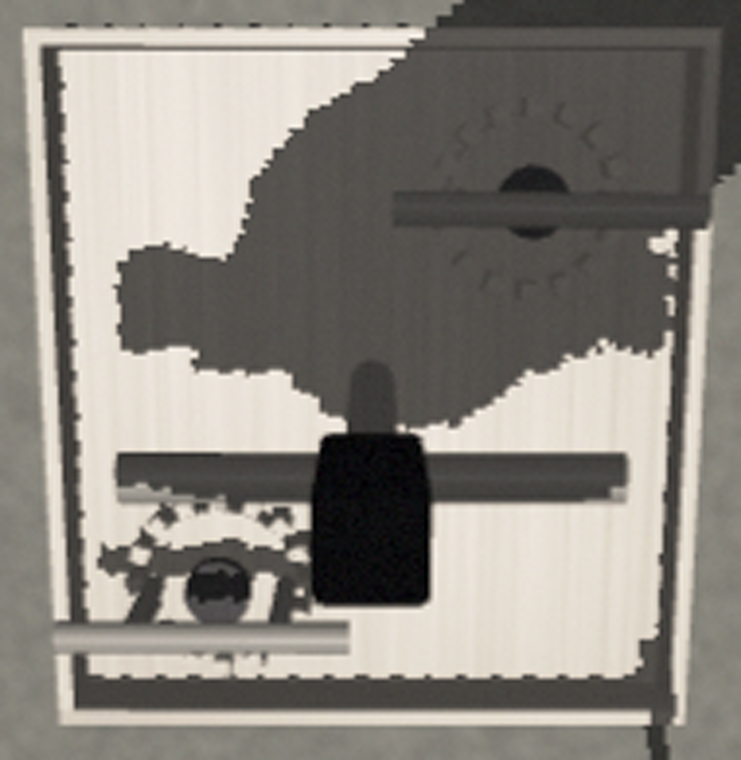

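View pics/t20c.png

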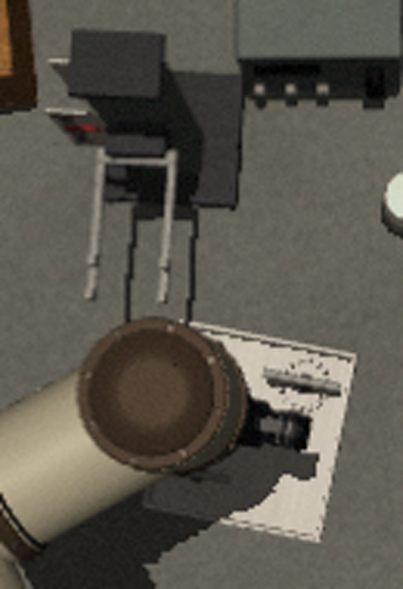

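```bash
python3 - <<'E'
from h import *
d=snap("wrist");s=arm.read_state();R=Ro.from_quat(s["ee_rot"]).as_matrix();p=s["position"]
W=ray(d,[zz(q,(225,90),3.9) for q in [(23,28),(721,28),(686,724),(58,724)]],28);quad(W);print(((W-p)@R).mean(0))
B=ray(d,[zz(q,(225,90),3.9) for q in [(116,477),(627,477)]],130);print("bar",B,B.mean(0),((B-p)@R).mean(0))
G=ray(d,[zz(q,(225,90),3.9) for q in [(312,605),(430,605),(314,500),(430,500)]],190);print("gripbottom corners",(G-p)@R)
H=ray(d,[zz(q,(225,90),3.9) for q in [(52,637),(349,637),(393,209),(711,209)]],64);c=W.mean(0)
th=np.radians(-11.75);ex=np.array([np.cos(th),np.sin(th)]);ey=np.array([-ex[1],ex[0]])
print("hubs tray xy",[(ex@(h-c)[:2],ey@(h-c)[:2]) for h in H])
E
```

```text
edge 170.0 78.2
  edge 180.3 -11.6
  edge 171.3 -101.8
  edge 180.3 168.0
  center [519.22 101.79  28.  ] [519.3 102.1  28. ] [519.14 101.48  28.  ]
[  2.04  -0.16 300.34]
bar [[508.87  52.17 130.  ]
 [529.52 151.12 130.  ]] [519.19 101.65 130.  ] [  2.03  -0.3  198.34]
gripbottom corners [[ -6.74 -10.06 138.34]
 [ -6.76   9.27 138.34]
 [ 10.87  -9.55 138.34]
 [ 10.85   9.11 138.34]]
hubs tray xy [(np.float64(53.892822454585996), np.float64(-78.63956013276437)), (np.float64(53.93616928224188), np.float64(-5.701993561034855)), (np.float64(-48.68326092714513), np.float64(4.807228367806496)), (np.float64(-48.685368009535026), np.float64(77.63101733357833))]
```

>>> drive_tool([
  [[0.002,0,0.02],0],
  [[0,0,0.035],0],
  [[0,0,0.035],0],
  [[0,0,0.03],0],
  [[0,0,0.02],0],
  [[0,0,0.014],0],
  [[0,0,0],0],
  [[0,0,0],0],
])

```text
clock: 38.55
position: [519.9, 102.2, 175.2]
ee_rot: [0.102, 0.995, 0.0, 0.001]
contact_force: [-0.0, 0.1, 0.4]
gripper_width: 85.4
```

```bash
python3 - <<'E'
from h import *
d=snap("wrist","w21")
goto(519.2,101.8,174,168.2)
E
```

```text
at [519.91 102.21 175.33] yaw 168.27 j6 -2.28 -> shift [ 0.62 -0.55  1.32] turn 0.07133649027574052 t 38.6 F [ 0.53 -1.   -0.53] w 85.6
```

View pics/w21.png

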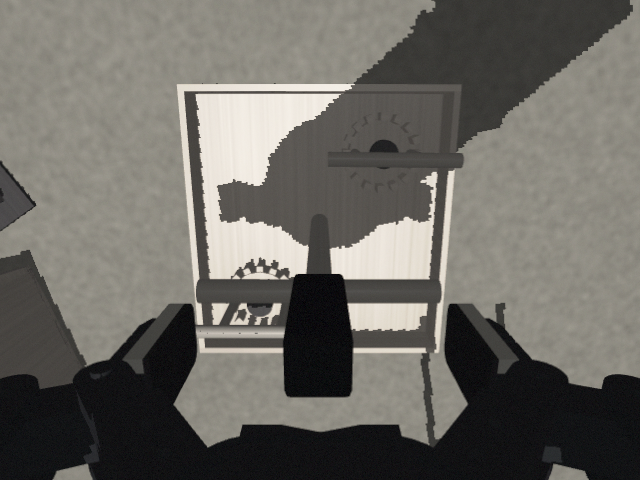

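Grip lies between the jaws (cols 284–352, centre about 319). Close.

>>> drive_tool([
  [[0.0005,-0.0003,0.001],0],
  [[0,0,0],0],
  [[0,0,0],0],
  [[0,0,0],0],
  [[0,0,0],0],
  [[0,0,0],0],
  [[0,0,0],0],
  [[0,0,0],0],
], fingers=1)

```text
clock: 39.6
position: [518.8, 101.7, 173.5]
ee_rot: [0.102, 0.995, 0.0, 0.0]
contact_force: [-1.5, 0.1, 3.2]
gripper_width: 19.4
```

>>> drive_tool([
  [[0,0,-0.003],0],
  [[0,0,-0.005],0],
  [[0,0,-0.007],0],
  [[0,0,-0.005],0],
  [[0,0,0],0],
  [[0,0,0],0],
])

```text
clock: 40.35
position: [518.5, 101.7, 193.2]
ee_rot: [0.102, 0.995, -0.0, -0.0]
contact_force: [-0.3, 0.4, -5.4]
gripper_width: 19.3
```

```bash
python3 - <<'E'
from h import *
d=snap("wrist","w22");s=snap("scene","s22")
goto(519.2,101.8,174,168.2);crop(s,300,120,440,320,3,"s22c")
E
```

```text
at [518.48 101.65 193.06] yaw 168.25 j6 -2.28 -> shift [-0.69  0.3  19.06] turn 0.05178001365132445 t 40.45 F [ 0.08 -0.03 -5.78] w 19.6
```

View pics/w22.png

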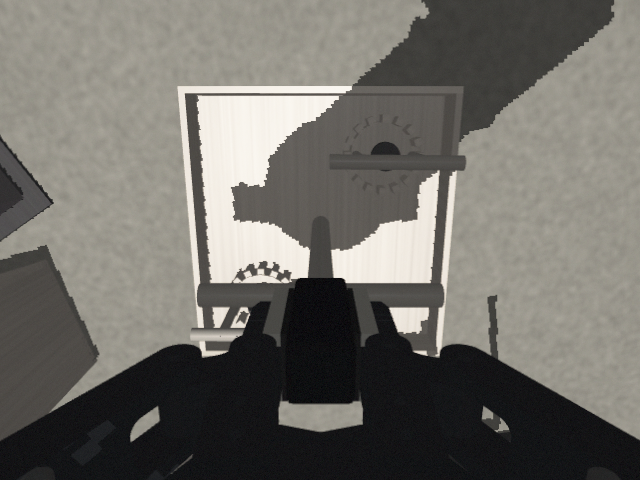

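View pics/s22c.png

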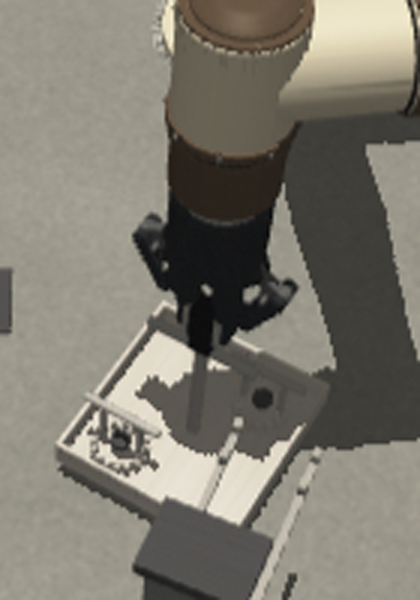

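```bash
python3 - <<'E'
import cv2,numpy as np
t=cv2.imread("pics/top0.png");s=cv2.imread("pics/scene0.png")
cv2.imwrite("pics/tz.png",cv2.resize(t[155:220,215:262],None,fx=9,fy=9,interpolation=cv2.INTER_CUBIC))
cv2.imwrite("pics/sz.png",cv2.resize(s[250:335,360:415],None,fx=7,fy=7,interpolation=cv2.INTER_CUBIC))
E
```

```text
(no output)
```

View pics/tz.png

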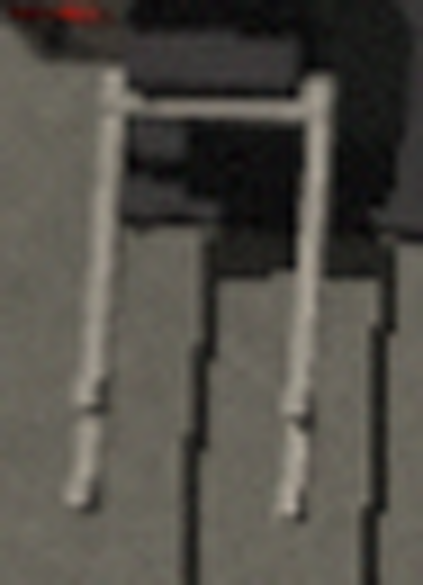

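View pics/sz.png

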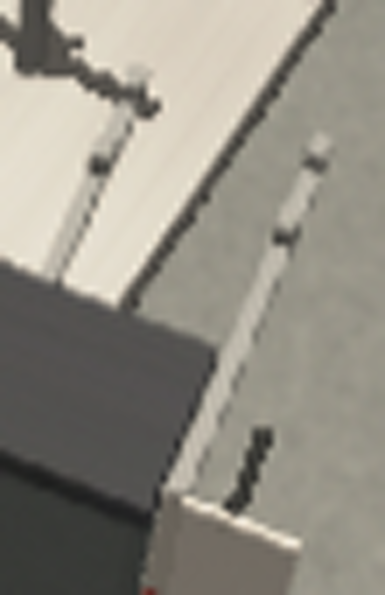

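```bash
python3 - <<'E'
from h import *
t=snap("top");s=snap("scene")
T=lambda p:zz(p,(215,155),9); S=lambda p:zz(p,(360,250),7)
P={}
for n,a,b in [("front+",(80,495),(317,148)),("rear+",(88,394),(286,233)),("front-",(290,510),(138,85)),("rear-",(298,408),(100,160))]:
    X=tri([t,s],[T(a),S(b)]);P[n]=X;print(n,X,"reproj",proj(t,X)[0]-T(a),proj(s,X)[0]-S(b), "top@223",ray(t,T(a),223)[0],"scene@223",ray(s,S(b),223)[0])
m=sum(P.values())/4;print("mid",m, "top223",ray(t,[T(a) for a in [(80,495),(88,394),(290,510),(298,408)]],223).mean(0),"sc",ray(s,[S(a) for a in [(317,148),(286,233),(138,85),(100,160)]],223).mean(0))
A=ray(t,[T((110,80)),T((84,446)),T((318,85)),T((294,460))],217);print(A)
for i in (0,2):
    v=A[i]-A[i+1];print(np.degrees(np.arctan2(v[1],v[0])))
v=A[1]-A[3];print(np.degrees(np.arctan2(v[1],v[0])),np.linalg.norm(v))
E
```

```text
front+ [625.24 216.39 221.29] reproj [-0.27  0.08] [-0.33  0.  ] top@223 [625.23 215.38 223.  ] scene@223 [626.03 217.11 223.  ]
rear+ [654.73 215.23 216.91] reproj [-0.35  0.1 ] [-0.44  0.  ] top@223 [654.12 213.21 223.  ] scene@223 [657.93 216.32 223.  ]
front- [620.52 157.46 216.81] reproj [-0.48  0.15] [-0.59  0.01] top@223 [620.19 155.36 223.  ] scene@223 [623.87 159.26 223.  ]
rear- [649.96 154.86 216.26] reproj [-0.32  0.1 ] [-0.4  0. ] top@223 [649.29 153.1  223.  ] scene@223 [653.59 156.34 223.  ]
mid [637.61 185.98 217.82] top223 [637.21 184.26 223.  ] sc [640.35 187.26 223.  ]
[[746.01 208.51 217.  ]
 [640.01 215.41 217.  ]
 [743.54 148.34 217.  ]
 [635.19 155.07 217.  ]]
-3.723915741223323
-3.5498748346317446
85.4371168757406 60.53202541631764
```

```bash
python3 - <<'E'
import cv2
t=cv2.imread("pics/w16.png")
cv2.imwrite("pics/w16z.png",cv2.resize(t[280:450,440:640],None,fx=4,fy=4,interpolation=cv2.INTER_CUBIC))
E
```

```text
(no output)
```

View pics/w16z.png

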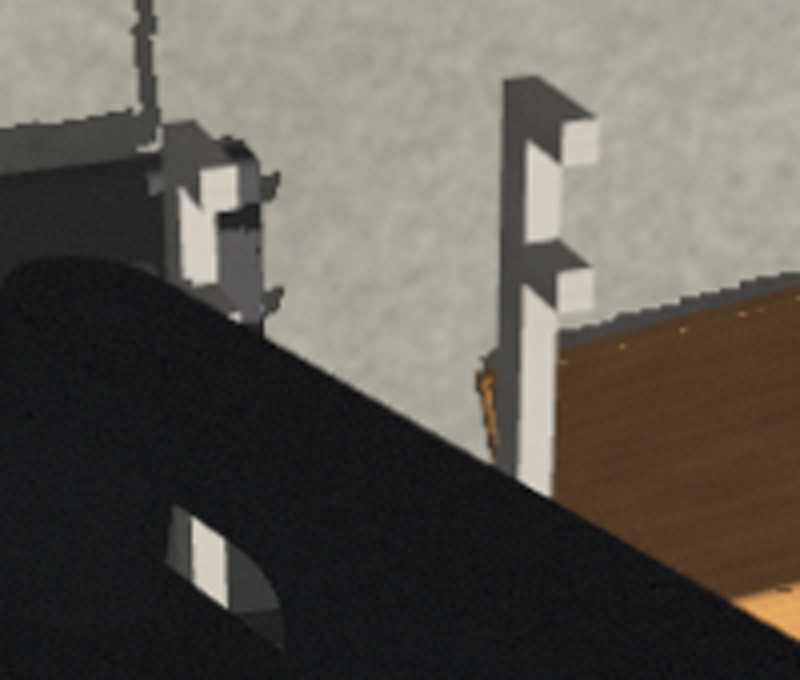

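```bash
python3 - <<'E'
from h import *
d=snap("wrist");s=arm.read_state()
Rt=Ro.from_quat(s["ee_rot"]).as_matrix();R=np.array(d["R"]);C=-R.T@np.array(d["t"])
ct=Rt.T@(C-s["position"]);Rc=R@Rt
def cam(p,yaw):
    y=np.radians(yaw);X=np.array([np.cos(y),np.sin(y),0]);Z=np.array([0,0,-1.]);Y=np.cross(Z,X);T=np.c_[X,Y,Z]
    e=dict(d);e["R"]=Rc@T.T;e["t"]=-e["R"]@(np.array(p)+T@ct);return e
e=cam([537.5,55.66,359.8],168.25)
f=lambda q:zz(q,(440,280),4)
P=ray(e,[f(q) for q in [(580,118),(578,165),(576,267),(575,313),(219,165),(219,210)]],225);print(P)
print("tip faces edge z215..", ray(e,[f((520,78)),f((182,122))],207))
ex=np.array([np.cos(np.radians(-4)),np.sin(np.radians(-4))])
print("mid +y",(P[0]+P[3])/2,(P[1]+P[2])/2, "from tips seat:",P[[0,4]].mean(0)[:2]+18*ex)
# check with tray corners in w16 
print("tray corners",ray(e,[(277,73),(445,73),(281,243)],28))
E
```

```text
[[622.28 216.52 225.  ]
 [630.87 215.88 225.  ]
 [650.1  214.85 225.  ]
 [659.01 214.36 225.  ]
 [618.42 157.02 225.  ]
 [626.72 156.24 225.  ]]
tip faces edge z215.. [[623.12 216.85 207.  ]
 [619.23 157.61 207.  ]]
mid +y [640.65 215.44 225.  ] [640.49 215.37 225.  ] from tips seat: [638.31 185.51]
tray corners [[414.35  36.96  28.  ]
 [448.81 202.72  28.  ]
 [588.69   0.2   28.  ]]
```

>>> drive_tool([
  [[0,0,-0.006],0],
  [[0,0,-0.012],0],
  [[0,0,-0.016],0],
  [[0,0,-0.018],0],
  [[0,0,-0.018],0],
  [[0,0,-0.014],0],
  [[0,0.004,-0.008],0],
  [[0,0.009,-0.003],0],
  [[-0.0005,0.014,0],0],
  [[-0.0005,0.016,0],0],
  [[-0.0005,0.016,0],-1],
  [[0,0.014,0],-2],
])

```text
clock: 42.1
position: [535.1, 174.4, 287.9]
ee_rot: [0.075, 0.997, -0.0, -0.0]
contact_force: [-0.2, 0.7, -5.1]
gripper_width: 19.3
```

>>> drive_tool([
  [[0,0.011,0],-2],
  [[0,0.006,0],-2],
  [[0,0.002,0],-1.05],
  [[0,0,0],0],
  [[0,0,0],0],
  [[0,0,0],0],
])

```text
clock: 42.85
position: [537.3, 191.5, 288.4]
ee_rot: [0.032, 0.999, 0.0, 0.0]
contact_force: [-1.0, 0.4, -6.0]
gripper_width: 19.5
```

```bash
python3 - <<'E'
from h import *
d=snap("wrist","w23");s=snap("scene","s23");t=snap("top","t23")
goto(638.6,185.9,288,176.3);crop(s,300,120,440,320,3,"s23c")
goto(538.8,192.4,288,176.3)
E
```

```text
at [537.35 191.63 288.38] yaw 176.3 j6 -2.26 -> shift [-101.4     0.83    0.38] turn -0.0036546541532800347 t 43.0 F [ 0.49 -0.23 -5.34] w 19.3
at [537.35 191.63 288.38] yaw 176.3 j6 -2.26 -> shift [-1.39  0.87  0.38] turn -0.0036546541532800347 t 43.0 F [ 0.49 -0.23 -5.34] w 19.3
```

View pics/w23.png

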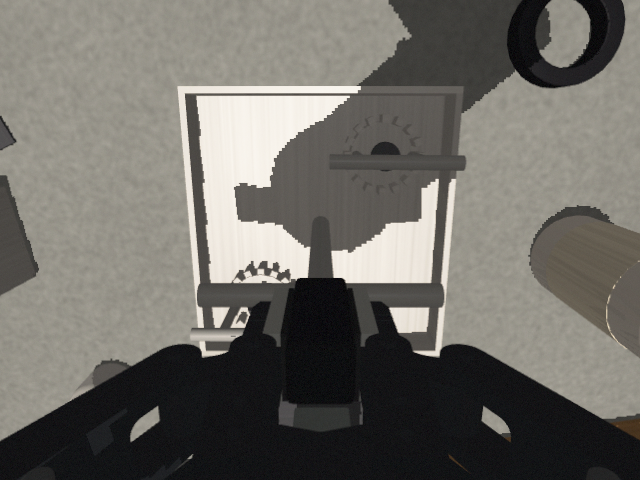

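View pics/s23c.png

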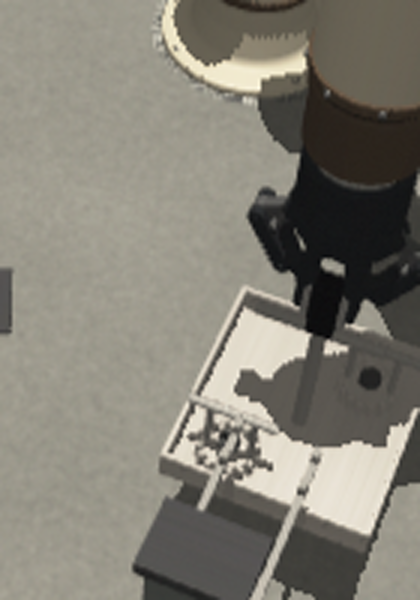

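```bash
python3 - <<'E'
from h import *
d=snap("wrist");t=snap("top");s=arm.read_state();R=Ro.from_quat(s["ee_rot"]).as_matrix();p=s["position"]
print("can",ray(t,[(147,219)],170))
B=ray(d,[(197.5,295),(443.5,295)],p[2]-43.5);print((B-p)@R)
W=ray(d,[(178,87),(463.5,87),(440,355)],p[2]-173.5+28);print((W-p)@R)
crop(d,180,80,470,360,2.6,"w23c")
E
```

```text
can [[608.91 433.11 170.  ]]
[[ -0.75 -51.26  43.5 ]
 [ -0.88  51.4   43.5 ]]
[[ 89.09 -84.61 145.51]
 [ 88.97  85.5  145.5 ]
 [-90.59  85.02 145.49]]
```

View pics/w23c.png

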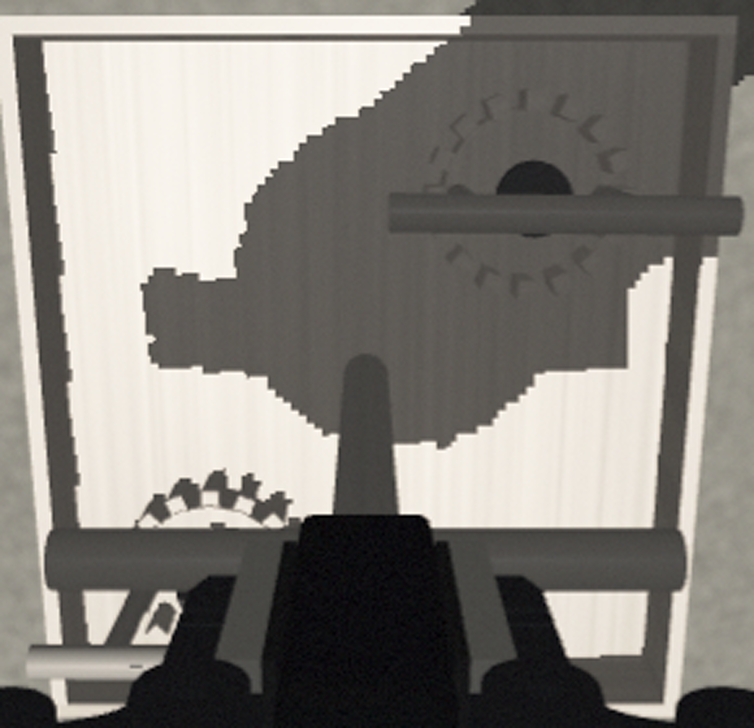

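>>> drive_tool([
  [[-0.004,0.0008,0],0],
  [[-0.009,0,0],0],
  [[-0.013,0,0],0],
  [[-0.014,0,0],0],
  [[-0.014,0,0],0],
  [[-0.014,0,0],0],
  [[-0.013,0,0],0],
  [[-0.01,0,0],0],
  [[-0.006,0,0],0],
  [[-0.0035,0,0],0],
  [[0,0,0],0],
  [[0,0,0],0],
])

```text
clock: 44.6
position: [637.4, 186.2, 288.5]
ee_rot: [0.032, 0.999, 0.0, -0.0]
contact_force: [-0.2, -0.1, -6.5]
gripper_width: 19.5
```

```bash
python3 - <<'E'
from h import *
d=snap("wrist","w24");s=snap("scene","s24");t=snap("top","t24")
goto(637.8,185.9,288,176.3);crop(s,330,170,450,370,3,"s24c");crop(d,170,220,470,400,2.6,"w24c")
crop(t,195,115,325,305,3.1,"t24c")
E
```

```text
at [637.48 186.17 288.52] yaw 176.32 j6 -2.16 -> shift [-0.34 -0.25  0.52] turn 0.022271869772026776 t 44.75 F [-0.   -0.53 -6.17] w 19.4
```

View pics/w24c.png

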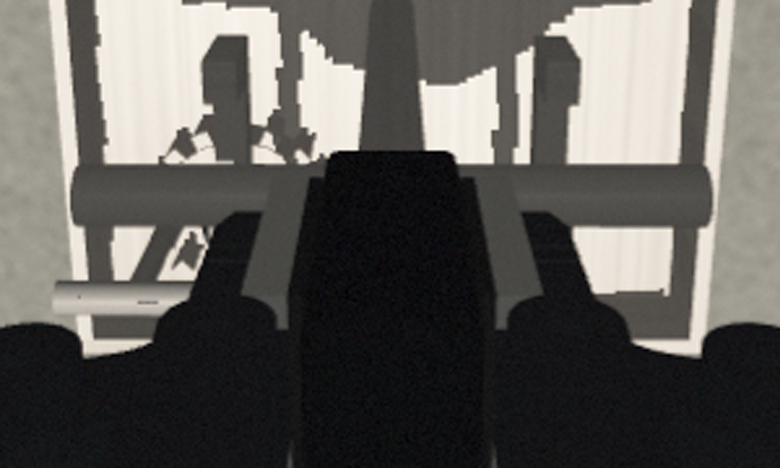

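View pics/s24c.png

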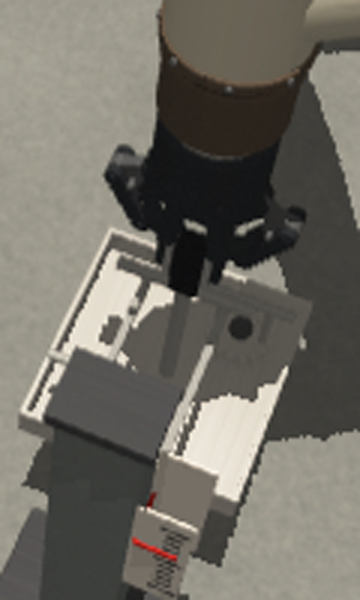

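```bash
python3 - <<'E'
from h import *
d=snap("wrist");s=arm.read_state();R=Ro.from_quat(s["ee_rot"]).as_matrix();p=s["position"]
f=lambda q:zz(q,(170,220),2.6)
P=ray(d,[f((228,36)),f((550,36))],207);print("tips z207",(P-p)@R)
B=ray(d,[f((72,195)),f((712,195))],p[2]-43.5);print("bar",(B-p)@R)
crop(d,230,220,400,300,4.6,"w24d")
E
```

```text
tips z207 [[ 15.74 -31.    81.51]
 [ 15.68  30.16  81.52]]
bar [[ -0.56 -51.24  43.49]
 [ -0.67  51.44  43.51]]
```

View pics/w24d.png

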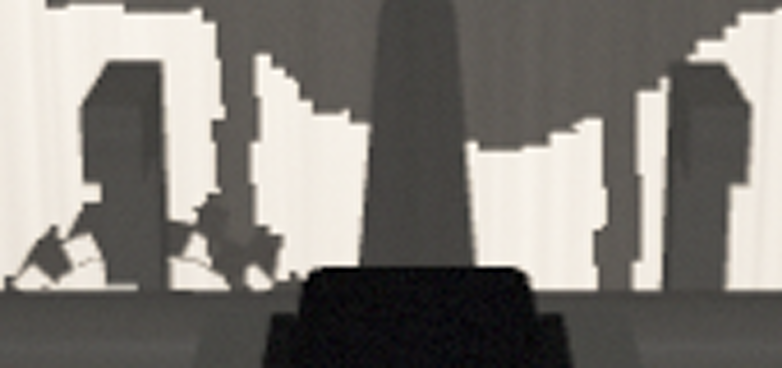

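```bash
python3 - <<'E'
from h import *
d=snap("wrist");s=arm.read_state();R=Ro.from_quat(s["ee_rot"]).as_matrix();p=s["position"]
f=lambda q:zz(q,(230,220),4.6)
P=ray(d,[f((82,105)),f((82,183)),f((750,105)),f((750,183))],225);print((P-p)@R)
E
```

```text
[[ 16.35 -32.84  63.47]
 [  8.28 -33.22  63.47]
 [ 16.29  32.8   63.48]
 [  8.22  33.17  63.48]]
```

>>> drive_tool([
  [[-0.001,0,0.002],0],
  [[0,0,0.004],0],
  [[0,0,0.004],0],
  [[0,0,0.004],0],
  [[0,0,0.003],0],
  [[0,0,0.002],0],
  [[0,0,0.002],0],
  [[0,0,0.002],0],
  [[0,0,0.001],0],
  [[0,0,0.0],0],
])

```text
clock: 46.1
position: [638.6, 186.1, 264.2]
ee_rot: [0.032, 0.999, -0.0, -0.0]
contact_force: [-0.6, 0.5, -5.4]
gripper_width: 19.2
```

```bash
python3 - <<'E'
from h import *
d=snap("wrist","w25")
goto(637.8,185.9,263,176.3);crop(d,230,200,410,320,4.4,"w25c")
E
```

```text
at [638.72 186.07 264.38] yaw 176.31 j6 -2.16 -> shift [ 0.91 -0.23  1.38] turn 0.011363308494907187 t 46.15 F [-0.99  0.25 -4.92] w 19.0
```

View pics/w25c.png

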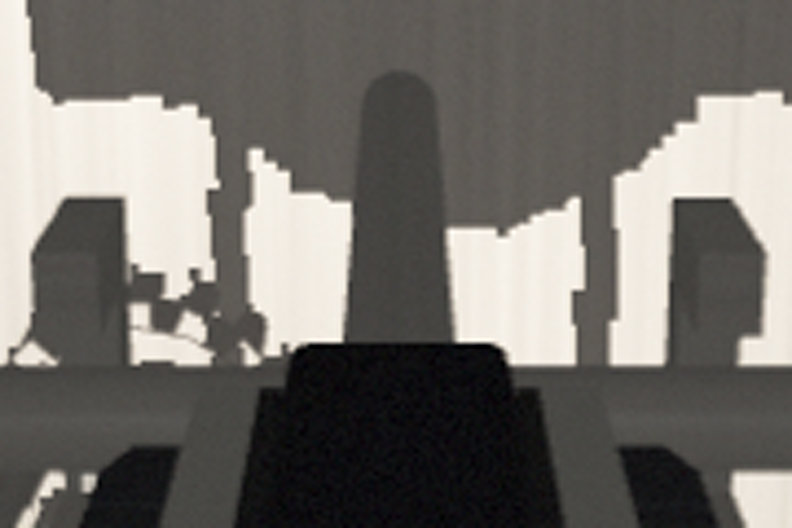

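Bar sits centred behind the front stops (front stop edges at crop rows 255–335, bar from 365). Ease down slowly.

>>> drive_tool([
  [[0,0,0.0015],0],
  [[0,0,0.0015],0],
  [[0,0,0.0015],0],
  [[0,0,0.0015],0],
  [[0,0,0.0015],0],
  [[0,0,0.0015],0],
  [[0,0,0.0015],0],
  [[0,0,0.0015],0],
  [[0,0,0],0],
])

```text
clock: 47.28
position: [638.8, 186.1, 252.4]
ee_rot: [0.032, 0.999, 0.0, 0.0]
contact_force: [0.2, -0.5, -3.9]
gripper_width: 19.6
```

```bash
python3 - <<'E'
from h import *
d=snap("wrist","w26");s=snap("scene","s26")
goto(637.8,185.9,235,176.3);crop(s,330,170,450,370,3,"s26c")
E
```

```text
at [638.84 186.1  252.52] yaw 176.31 j6 -2.16 -> shift [ 1.03 -0.27 17.52] turn 0.013370060362319691 t 47.38 F [-0.16  0.25 -4.09] w 19.0
```

View pics/s26c.png

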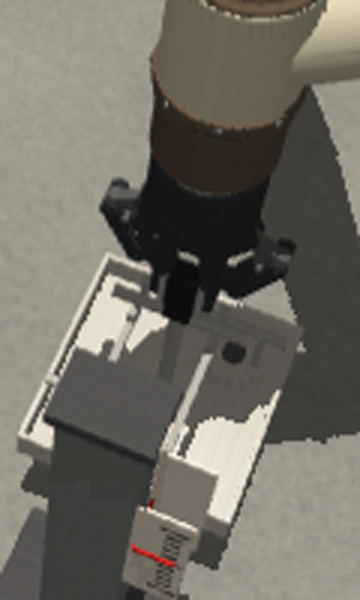

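>>> drive_tool([
  [[0,0,0.0015],0],
  [[0,0,0.0015],0],
  [[0,0,0.0015],0],
  [[0,0,0.0015],0],
  [[0,0,0.0015],0],
  [[0,0,0.0015],0],
  [[0,0,0.0015],0],
  [[0,0,0.0015],0],
  [[0,0,0.0015],0],
  [[0,0,0],0],
  [[0,0,0],0],
])

```text
clock: 48.75
position: [638.8, 186.1, 239.0]
ee_rot: [0.032, 0.999, 0.0, 0.0]
contact_force: [0.6, 0.7, -0.7]
gripper_width: 19.3
```

```bash
python3 - <<'E'
from h import *
F=[]
for i in range(3):
    arm.get_image("wrist");F.append(arm.read_state()["contact_force"][2])
print(np.mean(F),F);goto(637.8,185.9,235,176.3)
E
```

```text
-1.0367818849014556 [np.float64(-1.275007694032763), np.float64(-0.9172008865134735), np.float64(-0.9181370741581303)]
at [638.81 186.12 239.01] yaw 176.31 j6 -2.16 -> shift [ 1.   -0.28  4.  ] turn 0.010528672701298092 t 48.9 F [ 1.38  1.08 -0.92] w 19.2
```

>>> drive_tool([
  [[0,0,0.001],0],
  [[0,0,0.001],0],
  [[0,0,0.001],0],
  [[0,0,0.001],0],
  [[0,0,0.001],0],
  [[0,0,0],0],
  [[0,0,0],0],
])

```text
clock: 49.78
position: [638.8, 186.1, 234.0]
ee_rot: [0.032, 0.999, 0.0, 0.0]
contact_force: [1.9, 0.9, -0.8]
gripper_width: 19.1
```

```bash
python3 - <<'E'
from h import *
F=[]
for i in range(4):
    arm.get_image("wrist");F.append(arm.read_state()["contact_force"])
print(np.mean(F,0),arm.read_state()["wrist_torque"]);goto(637.8,185.9,235,176.3)
d=snap("wrist","w27");crop(d,170,180,470,400,2.6,"w27c")
E
```

```text
[ 1.63  0.52 -0.16] [ 0.22 -0.5   0.  ]
at [638.78 186.05 233.92] yaw 176.31 j6 -2.16 -> shift [ 0.97 -0.21 -1.08] turn 0.007365777742705859 t 49.98 F [ 2.09  1.27 -0.02] w 19.2
```

View pics/w27c.png

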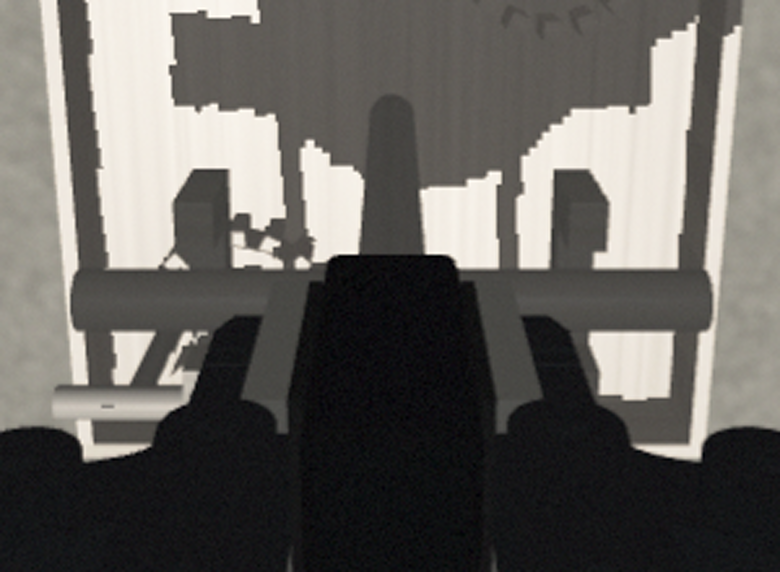

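>>> drive_tool([
  [[0,0,0],0],
  [[0,0,0],0],
  [[0,0,0],0],
  [[0,0,0],0],
  [[0,0,0],0],
  [[0,0,0],0],
], fingers=-1)

```text
clock: 50.78
position: [638.7, 186.0, 233.8]
ee_rot: [0.032, 0.999, -0.0, -0.0]
contact_force: [0.1, -0.6, 0.2]
gripper_width: 85.2
```

```bash
python3 - <<'E'
from h import *
d=snap("wrist","w28");s=snap("scene","s28")
goto(637.8,185.9,235,176.3);crop(s,330,170,450,370,3,"s28c")
E
```

```text
at [638.69 186.09 233.83] yaw 176.31 j6 -2.16 -> shift [ 0.88 -0.25 -1.17] turn 0.009861831738135152 t 50.88 F [ 0.13 -0.02 -0.56] w 85.4
```

View pics/w28.png

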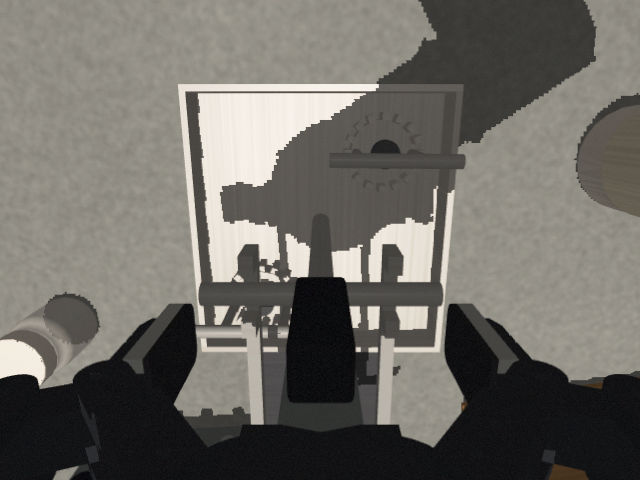

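View pics/s28c.png

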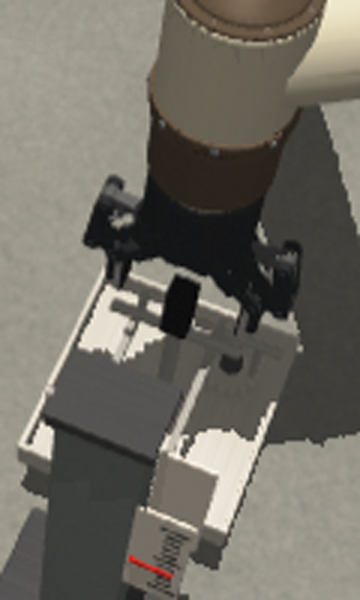

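>>> drive_tool([
  [[0,0,0],0],
  [[0,0,0],0],
  [[0,0,0],0],
  [[0,0,0],0],
  [[0,0,0],0],
  [[0,0,0],0],
  [[0,0,0],0],
  [[0,0,0],0],
  [[0,0,0],0],
  [[0,0,0],0],
  [[0,0,0],0],
  [[0,0,0],0],
])

```text
clock: 52.38
position: [638.7, 186.1, 233.8]
ee_rot: [0.032, 0.999, 0.0, 0.0]
contact_force: [0.3, 0.0, -0.1]
gripper_width: 85.6
```

>>> drive_tool([
  [[0,0,0],0],
  [[0,0,0],0],
  [[0,0,0],0],
  [[0,0,0],0],
  [[0,0,0],0],
  [[0,0,0],0],
  [[0,0,0],0],
  [[0,0,0],0],
  [[0,0,0],0],
  [[0,0,0],0],
  [[0,0,0],0],
  [[0,0,0],0],
])

```text
clock: 53.88
position: [638.7, 186.1, 233.8]
ee_rot: [0.032, 0.999, -0.0, 0.0]
contact_force: [0.1, -0.2, -0.1]
gripper_width: 85.0
```

```bash
python3 - <<'E'
from h import *
import time
a=None
for i in range(6):
    d=snap("wrist",f"w29_{i}"); 
    if a is not None:
        df=cv2.absdiff(a[220:440,230:420],d["bgr"][220:440,230:420]).max(2);print("diff px",(df>40).sum())
    a=d["bgr"]
s=snap("scene","s29")
crop(s,330,170,450,370,3,"s29c");goto(637.8,185.9,235,176.3)
p=arm.read_state()["position"];R=Ro.from_quat(arm.read_state()["ee_rot"]).as_matrix()
b=d["bgr"]
crop(d,170,220,470,440,2.6,"w29c")
E
```

```text
diff px 0
diff px 0
diff px 0
diff px 0
diff px 0
at [638.68 186.04 233.8 ] yaw 176.31 j6 -2.16 -> shift [ 0.87 -0.2  -1.2 ] turn 0.006388612136873917 t 54.23 F [-0.18  0.02 -0.06] w 85.1
```

View pics/w29c.png

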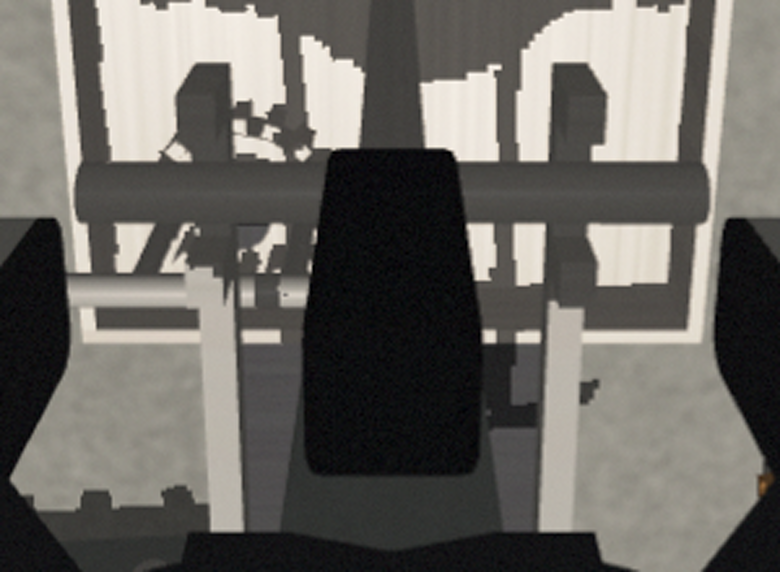

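View pics/s29c.png

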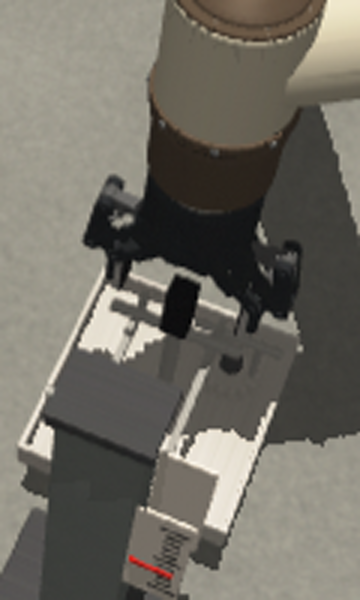

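>>> drive_tool([
  [[0,0,0],0],
  [[0,0,0],0],
  [[0,0,0],0],
  [[0,0,0],0],
  [[0,0,0],0],
  [[0,0,0],0],
  [[0,0,0],0],
], fingers=1)

```text
clock: 55.1
position: [638.7, 186.0, 233.8]
ee_rot: [0.032, 0.999, -0.0, -0.0]
contact_force: [0.6, -1.1, -0.7]
gripper_width: 19.2
```

>>> drive_tool([
  [[0,0,-0.001],0],
  [[0,0,-0.002],0],
  [[0,0,-0.003],0],
  [[0,0,-0.003],0],
  [[0,0,-0.003],0],
  [[0,0,-0.003],0],
  [[0,0,-0.003],0],
  [[0,0,-0.003],0],
  [[0,0,-0.003],0],
  [[0,0,-0.003],0],
  [[0,0,-0.003],0],
  [[0,0,-0.002],0],
])

```text
clock: 56.6
position: [638.3, 186.1, 265.5]
ee_rot: [0.032, 0.999, -0.0, -0.001]
contact_force: [0.0, 0.5, -5.6]
gripper_width: 19.5
```

>>> drive_tool([
  [[0,0,-0.002],0],
  [[0,0,-0.003],0],
  [[0,0,-0.004],0],
  [[0,0,-0.004],0],
  [[0,0,-0.004],0],
  [[0,0,-0.004],0],
  [[0,0,-0.003],0],
  [[0,0,-0.001],0],
  [[0,0,0],0],
  [[0,0,0],0],
])

```text
clock: 57.85
position: [638.6, 186.0, 290.6]
ee_rot: [0.032, 0.999, -0.0, -0.0]
contact_force: [-0.2, 0.3, -5.7]
gripper_width: 19.2
```

```bash
python3 - <<'E'
from h import *
d=snap("wrist","w30");s=snap("scene","s30")
goto(537.8,192.4,290,176.3);crop(s,330,170,450,370,3,"s30c")
E
```

```text
at [638.64 186.04 290.59] yaw 176.31 j6 -2.16 -> shift [101.04  -0.15   0.62] turn 0.008882541973719071 t 57.95 F [ 0.73 -0.37 -5.21] w 19.3
```

View pics/w30.png

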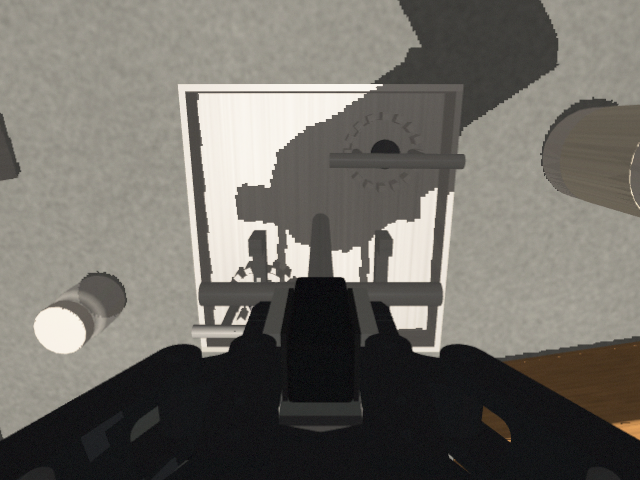

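View pics/s30c.png

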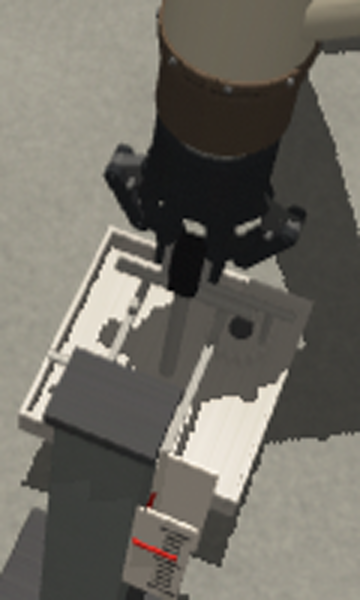

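>>> drive_tool([
  [[0.004,0,0],0],
  [[0.009,0,0],0],
  [[0.013,0,0],0],
  [[0.014,0,0],0],
  [[0.014,0,0],0],
  [[0.014,0,0],0],
  [[0.013,0,0],0],
  [[0.01,0,0],0],
  [[0.006,-0.003,0],0],
  [[0.005,-0.008,0],0],
  [[0.004,-0.012,0],0],
  [[0.003,-0.014,0],0],
])

```text
clock: 59.45
position: [527.3, 155.1, 290.8]
ee_rot: [0.032, 0.999, -0.0, -0.0]
contact_force: [0.6, -0.2, -5.4]
gripper_width: 19.0
```

>>> drive_tool([
  [[0.002,-0.014,0],0],
  [[0.002,-0.014,0],0],
  [[0.001,-0.012,0],0],
  [[0,-0.008,0],0],
  [[0,-0.003,0.004],0],
  [[0,0,0.01],0],
  [[0,0,0.015],0],
  [[0,0,0.018],0],
  [[0,0,0.018],0],
  [[0,0,0.015],0],
  [[0,0,0.008],0],
  [[0,0,0],0],
])

```text
clock: 60.95
position: [519.1, 105.6, 202.1]
ee_rot: [0.032, 0.999, -0.0, -0.001]
contact_force: [0.6, 0.4, -6.2]
gripper_width: 19.4
```

```bash
python3 - <<'E'
from h import *
d=snap("wrist","w31");s=snap("scene","s31")
goto(519,105,174,176.3)
E
```

```text
at [519.78 105.78 203.37] yaw 176.33 j6 -2.14 -> shift [ 0.77 -0.84 29.37] turn 0.02636775846343653 t 61.05 F [ 0.97  1.1  -5.9 ] w 19.1
```

View pics/s31.png

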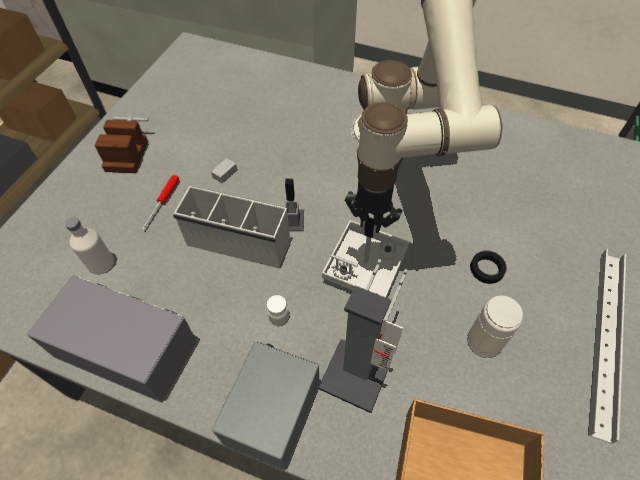

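Lower to the table slowly (29 mm to go).

>>> drive_tool([
  [[0,0,0.006],0],
  [[0,0,0.006],0],
  [[0,0,0.005],0],
  [[0,0,0.004],0],
  [[0,0,0.003],0],
  [[0,0,0.002],0],
  [[0,0,0.002],0],
  [[0,0,0],0],
  [[0,0,0],0],
])

```text
clock: 62.18
position: [519.2, 105.6, 176.7]
ee_rot: [0.032, 0.999, -0.0, 0.0]
contact_force: [-5.4, 0.5, 4.4]
gripper_width: 19.1
```

>>> drive_tool([
  [[0,0,0.001],0],
  [[0,0,0.001],0],
  [[0,0,0],0],
  [[0,0,0],0],
])

```text
clock: 62.68
position: [519.1, 105.6, 176.6]
ee_rot: [0.032, 0.999, -0.0, 0.001]
contact_force: [-10.0, -0.0, 14.5]
gripper_width: 19.2
```

>>> drive_tool([
  [[0,0,-0.001],0],
  [[0,0,-0.001],0],
  [[0,0,-0.0005],0],
  [[0,0,0],0],
  [[0,0,0],0],
])

```text
clock: 63.3
position: [519.2, 105.6, 176.7]
ee_rot: [0.032, 0.999, -0.0, 0.0]
contact_force: [-6.2, 1.0, 5.7]
gripper_width: 19.6
```

```bash
python3 - <<'E'
from h import *
d=snap("wrist","w32");s=snap("scene","s32");goto(519,105,174,176.3)
print(arm.read_state()["wrist_torque"])
E
```

```text
at [519.21 105.58 176.73] yaw 176.33 j6 -2.14 -> shift [ 0.17 -0.59  2.73] turn 0.03255933375922382 t 63.4 F [-6.05 -0.14  6.3 ] w 19.4
[ 0.09  1.6  -0.03]
```

View pics/w32.png

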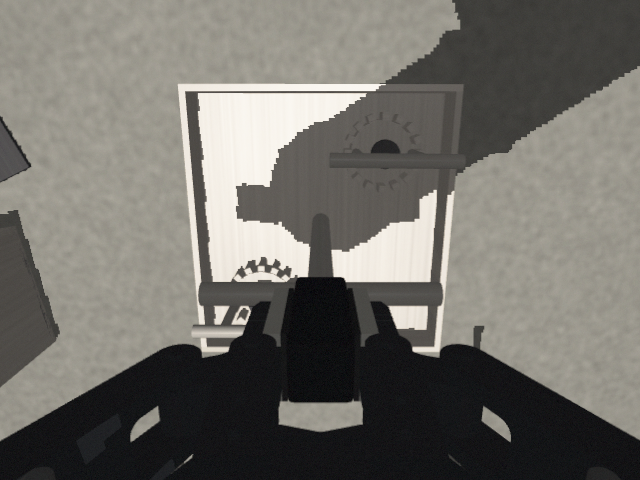

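>>> drive_tool([
  [[0,0,-0.001],0],
  [[0,0,0],0],
  [[0,0,0],0],
])

```text
clock: 63.78
position: [519.5, 105.6, 176.6]
ee_rot: [0.032, 0.999, 0.0, 0.0]
contact_force: [-4.4, -0.6, 2.0]
gripper_width: 19.4
```

>>> drive_tool([
  [[0,0,0],0],
  [[0,0,0],0],
  [[0,0,0],0],
  [[0,0,0],0],
  [[0,0,0],0],
  [[0,0,0],0],
], fingers=-1)

```text
clock: 64.53
position: [519.3, 105.6, 176.3]
ee_rot: [0.032, 0.999, 0.0, 0.0]
contact_force: [-0.2, -0.1, 0.7]
gripper_width: 85.2
```

>>> drive_tool([
  [[0,0,-0.01],0],
  [[0,0,-0.025],0],
  [[0,0,-0.04],0],
  [[0,0,-0.04],0],
  [[0,0,-0.03],0],
  [[0,0,-0.01],0],
  [[0,0,0],0],
  [[0,0,0],0],
  [[0,0,0],0],
])

```text
clock: 65.65
position: [518.9, 105.5, 329.9]
ee_rot: [0.032, 0.999, -0.001, -0.001]
contact_force: [0.1, -0.1, -0.1]
gripper_width: 85.7
```

```bash
python3 - <<'E'
from h import *
d=snap("wrist","w33");s=snap("scene","s33");crop(d,200,60,440,290,2.6,"w33c")
goto(519,105,330,176.3)
E
```

```text
at [519.11 105.52 330.44] yaw 176.31 j6 -2.14 -> shift [ 0.08 -0.53  0.44] turn 0.006529676724710498 t 65.75 F [ 0.01 -0.87  0.09] w 85.7
```

View pics/w33c.png

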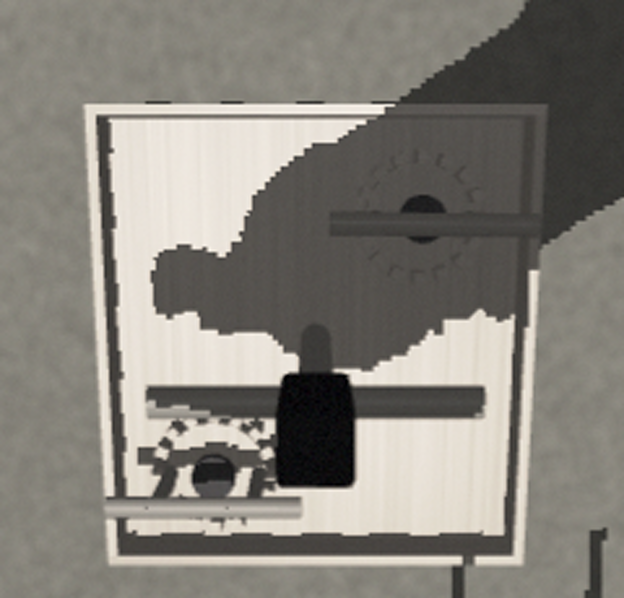

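View pics/s33.png

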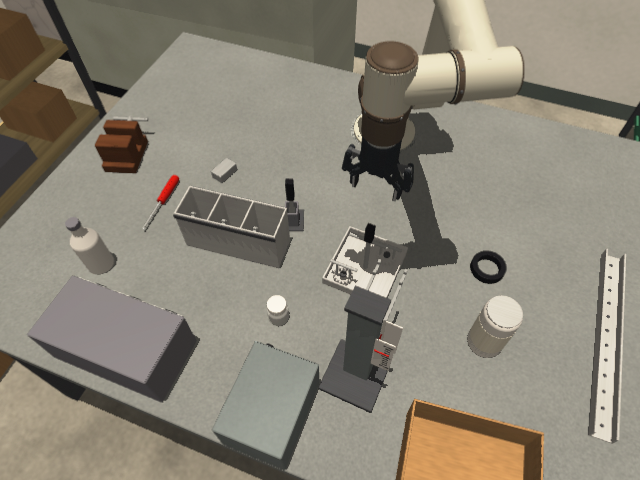

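```bash
python3 - <<'E'
from h import *
d=snap("wrist")
W=ray(d,[zz(q,(200,60),2.6) for q in [(83,104),(548,104),(523,565),(108,565)]],28);quad(W)
H=ray(d,[zz(q,(200,60),2.6) for q in [(104,508),(302,508),(330,224),(542,224)]],64);c=W.mean(0)
th=np.radians(-3.7);ex=np.array([np.cos(th),np.sin(th)]);ey=np.array([-ex[1],ex[0]])
print([(ex@(h-c)[:2],ey@(h-c)[:2]) for h in H])
s=snap("scene")["bgr"].astype(int);o=cv2.imread("pics/scene0.png").astype(int)
def red(b):
    m=(b[...,2]>130)&(b[...,1]<70);m[:330]=0;m[:,:365]=0;m[380:]=0;m[:,410:]=0;y,x=np.nonzero(m);return x.mean(),y.mean(),len(x)
print("pointer before",red(o),"hung",red(cv2.imread("pics/s29.png").astype(int)),"now",red(s))
for n,(x0,y0,x1,y1) in dict(tape=(465,245,512,288),jar=(262,290,295,330),can=(462,290,528,362),driver=(138,170,185,236),block=(205,152,242,186),rod=(280,172,308,235)).items():
    print(n,(abs(s-o)[y0:y1,x0:x1].max(2)>40).sum())
arm.job_done()
E
```

```text
edge 171.1 86.3
  edge 180.5 -3.7
  edge 170.8 -93.7
  edge 180.5 176.3
  center [519.28 106.25  28.  ] [519.27 106.18  28.  ] [519.29 106.33  28.  ]
[(np.float64(54.12749921122076), np.float64(-78.51413899642634)), (np.float64(54.16041658833355), np.float64(-5.072251078170832)), (np.float64(-48.82601531056779), np.float64(4.951764917241369)), (np.float64(-48.82072739520221), np.float64(78.29597421671879))]
pointer before (np.float64(380.30434782608694), np.float64(352.39130434782606), 23) hung (np.float64(379.5652173913044), np.float64(358.5652173913044), 23) now (np.float64(380.375), np.float64(352.4583333333333), 24)
tape 0
jar 0
can 0
driver 0
block 522
rod 8
the job is handed in; nothing more can be done
```

The job is done and handed in at about 66 s of the allowed 210; no verdict was reported.

**What I did**
- **Hubs:** Two were there, in the end wells; the middle well was empty. I lifted both out with the hook rod and stood them in opposite corners of the tray.
- **Tray knock:** The tray was knocked about 25 mm aside between the two hubs. I measured it again before placing the second one.
- **Rod:** It went back into its cup.
- **Weighing:** I hung the loaded tray on the scale at about 8–12 mm/s. I let go when the wrist force was near zero and waited over 3 s; five image comparisons then showed no movement.
- **Return:** I lifted the tray off and stood it back on the table.

**Last checks**
- **Tray:** It measures 171 x 180 mm at rim height, so it stands flat, with its centre at (519, 106).
- **Hubs:** They stand at about (54, -42) and (-49, 42) mm in the tray frame, both inside the limits.
- **Pointer:** It is within 0.1 pixel of its starting position; it had been 6 pixels lower while the tray hung.
- **Rod:** Upright in its cup.
- **Tape roll, jar, canister and screwdriver:** No image change since the start.
- **Steel block:** Its image patch differed by 522 pixels. I think that is the arm's shadow, which lay next to it at the start. The block looks to be in the same place in both pictures, but I did not measure its position separately.
- **Setting the tray down:** The tray pushed back with up to 14.5 N because I had gripped it a few millimetres higher and it was slightly tilted. I eased off before opening the fingers, and the hubs did not shift.

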